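# Pack the biology demonstration case and shut its stayed lid

## Robot

A 7-joint arm with a two-finger parallel gripper is mounted at the origin on the work surface. World frame = base frame: x ahead of the robot, y to its left, z up, the work surface at z = 0. Lengths are in m, angles in rad, forces in N, time in s.
With the tool pointing down it reaches from about 0.4 to 0.85 m from the base axis. Payload 4.5 kg.
Tool frame: the origin (TCP) lies midway between the tips of the shut fingers; the grasp point (between the pads) lies 19 mm behind it; z points along the fingers, y is the direction in which the jaws open and shut (so a half turn about z gives the same grasp; the last joint's range is limited). The gripper opens to 88 mm and grips with 3 to 60 N. Pads are 18 mm wide; open, the fingers measure 123 mm over their backs; the gripper's body (75 mm by 187 mm) begins 45 mm behind the grasp point.
Start: joints at [0.034, 0.689, -0.195, 1.565, 0.157, 0.902, -0.215], TCP at [0.625, 0, 0.239] pointing down, gripper open.
Joint ranges: [-3.01, 3.01], [-0.46, 2.08], [-1.47, 1.51], [0.13, 2.56], [-1, 4.14], [0.04, 2.09], [-2.66, 2.66]. Speed limits (rad/s): [2.57, 2.57, 3.14, 3.14, 3.14, 3.14, 3.14].

## Interface

Orientations are given as a unit quaternion [x, y, z, w].
In Python, from plant import r gives the robot as it stands. The module is installed in compiled form; this text tells all that it offers.
- The arm moves only by the tool carry_out, never from a script. Its argument "commands" is a list of rows, each a list of 6 numbers: the shift along the tool's x, y, z in m, then the turn, a rotation vector about the tool's x, y, z in degrees. In form: [[dx, dy, dz, wx, wy, wz], ...]. A call has 1 to 12 rows; each row is the pose to reach, as a shift and turn from the pose commanded when the call began, along the tool's axes at that moment; what a row does not reach only later rows make up. A row lasts 1/10 s, in which the tool goes at most 50 mm and 8.59 degrees, less where a joint would pass 70% of its speed; a pose out of reach is approached as far as the arm can. A call with a gripper value outside its range is refused whole. "fingers" is the closure in counts, from 0 (fully open) to 255 (shut), set as the call begins (left out, the last holds). The fingers move at their own pace and stop on an object; "grip_force" is the grip in N (left out, the last holds). Time passes only in rows, so rows that repeat a pose let the fingers close. It gives the time, the measured TCP pose, the force and the opening at its end, in the units of the state.
- r.get_state(): the state, without advancing time (a new reading comes with each control period).
- r.snapshot(name): name is "scene" or "side" or "wrist"; returns a dict with "img" (480x640x3 uint8, blue, green, red), "intrinsics" (3x3 intrinsics, pixels), "k1" (the pictures are not rectified: a ray, as slopes to the right and down, at radius r is drawn at 1 + k1 r^2 times it, then the intrinsics apply), "extrinsics" (4x4, takes a point from camera to world coordinates); the wrist camera has in their place "tool_from_camera" (4x4, takes a point from camera to tool coordinates, whose origin is the TCP and whose axes are the flange's). Camera axes: x right, y down, z forward; pixel columns grow to the right and rows downward; lengths in m; the calibration is good to about 2 mm. A picture is of the moment at which its call begins: read the wrist's pose just before it. There is no depth.
- r.finish_job(): hands the job in, once; it reports no verdict.
Trained networks look in a picture, given as the dict that the camera call returned (one of the last four; its "shot" number tells which), for a name from the list of things; names that differ only in an ending like _2 or _b are one class to them, and where a whole thing is asked for, a point or a joint stands for the part that bears it (a point fixed in the world has none). Each returns a list of dicts, best first, with "p" (0 to 1); they miss things now and then, are a little off and sometimes report something else, mostly with a low value. They report only what shows in the picture. A call takes as long as a camera call. They do not tell look-alikes from the thing itself.
- r.spot_in(picture, label): "xyz" ([x, y, z] in m, in world coordinates, good to about 4 mm: the middle of the surface that is visible of it).
- r.spot_point(picture, label): "xyz" ([x, y, z] in m, in world coordinates, good to about 4 mm: a listed point, or the origin of a listed thing).
The state is a dict: "clock": time; "q": joint angles; "qd": joint speeds; "joint_torque": joint torques, N m; "tool_pos": TCP position; "eef_rot": TCP orientation; "contact_force": force on the tool from outside, world axes, zero at the start; "moment": the same for the moment, N m; "opening": opening from 0.0 (shut) to 1.0 (fully open).
Only numpy, scipy, OpenCV 4.12 (cv2) and the standard library are available. Lean on these libraries where they do the work, as an engineer would, in place of code of your own. Each camera call takes 0.05 s, during which the arm holds its last target.

## Task

Open the grey case by its bar handle until the folding stay at its side locks the lid up, lift every steel pot off the hanging rail and stand the pots upright on the case's floor, lay the plywood divider over them on the two battens with its tab up, and then lay every slide case flat on the divider beside the tab. Then break the stay by pulling its knee forward, towards the robot, and let the lid come fully shut. Never tip a pot over, and leave the pan, the beaker and the notebook alone.

Things in the scene. Friction and masses are not known exactly. Their poses are not given: they have to be found in the camera images.
- case: Grey open case fixed on the bench, outside 180 (its x) x 272 (its y) x 108 mm high, walls and floor 6 mm thick (inside 168 x 260 mm). Origin: centre of the underside; x points to the hinge side, away from the robot, y to the side with the stay, z up. The pots stand on its floor, side by side along y.
- lid (a joint): Angle of the lid in rad: 0 shut, grows as it is raised. The lid (0.5 kg, 8 mm thick, as large as the case) has its free edge towards the robot. The stay is stretched straight at 1.50; with the stay locked the lid stands at about 1.46 and cannot be pushed down. Unlocked it sinks shut by itself in about 3 s on a damped hinge.
- lid_bar (a point): Middle of the lid's round steel bar handle, 10 mm thick, 110 mm long along the case's y, 40 mm in front of the lid's free edge, 4 mm above the hinge line with the lid shut; it circles the hinge line at a radius of 220 mm. 35 mm is free between bar and lid, so it can be pinched from above with one finger in that gap; it turns between the fingers as the lid rises.
- knee (a joint): Angle of the stay's knee in rad: 0 folded (lid shut), 2.13 when the two links are in line, 2.44 when it has gone over centre onto its stop: locked. A weak spring draws it over by itself once the lid is raised as far as the stay lets it go (lid 1.50) and is let go.
- knee_pad (a point): Middle of the black roller at the stay's knee, 20 mm diameter, 58 mm long along the case's y, 45 mm outside the case's +y side. Locked, it is about 144 mm above the bench, 15 mm in front of the hinge line. Pulled towards the robot (case -x) with 4 to 8 N, round an arc about stay_pivot, it breaks the stay; after 40 to 50 mm the lid sinks by itself. Lid shut, it hangs low.
- rail: Hanging rail fixed on the bench: upright aluminium plate 8 mm thick (its x), 230 mm long (its y), top edge 110 mm above the bench, on two dark feet. Origin: on the bench below the plate's middle; -x is the side the pots hang on (towards the robot).
- divider: Plywood board 156 (x) x 250 (y) x 5 mm with an upright tab in its middle, 50 (x) x 10 (y) x 22 mm high on top of the board, to lift it by. Origin: centre of the board's underside, z up. 0.14 kg. It fits in the case with 5 to 6 mm to spare on each side; when it is in place its origin is 72 mm above the case's.
- pot0: Closed steel pot, 60 (x) x 54 (y) x 40 mm high, 0.11-0.22 kg, with a black grip ridge 34 (x) x 18 (y) x 22 mm on top (to 62 mm above the origin). Origin: centre of the underside. A steel hook at its +x side (to 44.5 mm from the centre) has a lip hanging 14 mm down behind the rail's plate: raise it 20 mm or more, then away to -x. Two or three hang 72 mm apart; an absent one reads None.
- pot1: Closed steel pot, 60 (x) x 54 (y) x 40 mm high, 0.11-0.22 kg, with a black grip ridge 34 (x) x 18 (y) x 22 mm on top (to 62 mm above the origin). Origin: centre of the underside. A steel hook at its +x side (to 44.5 mm from the centre) has a lip hanging 14 mm down behind the rail's plate: raise it 20 mm or more, then away to -x. Two or three hang 72 mm apart; an absent one reads None.
- pot2: Closed steel pot, 60 (x) x 54 (y) x 40 mm high, 0.11-0.22 kg, with a black grip ridge 34 (x) x 18 (y) x 22 mm on top (to 62 mm above the origin). Origin: centre of the underside. A steel hook at its +x side (to 44.5 mm from the centre) has a lip hanging 14 mm down behind the rail's plate: raise it 20 mm or more, then away to -x. Two or three hang 72 mm apart; an absent one reads None.
- slides0: Flat white slide case, 120 (x) x 46 (y) x 22 mm high, 0.1 to 0.21 kg, lying on the bench. Origin: centre of the underside. There are one or two; the absent one reads None. Two fit side by side on the divider, one on each side of the tab, long side along the case's x.
- slides1: Flat white slide case, 120 (x) x 46 (y) x 22 mm high, 0.1 to 0.21 kg, lying on the bench. Origin: centre of the underside. There are one or two; the absent one reads None. Two fit side by side on the divider, one on each side of the tab, long side along the case's x.
- pan: Shallow empty aluminium pan 160 x 230 x 35 mm beyond the case, not to be moved. Origin: centre of the underside.
- beaker: Glass beaker, 76 mm wide, 95 mm high, far right, not to be moved. Origin: centre of the underside.
- notebook: Blue notebook 120 x 170 x 13 mm, far left, not to be moved. Origin: centre of the underside.
- battens (a point): Centre of the case at batten height, 72 mm above its underside. A batten 16 mm wide runs inside along each short wall (at y = +/-130 mm); the divider rests on the two, 228 mm is clear between them, and the rim is 36 mm higher.
- hinge_line (a point): Middle of the lid's hinge line, which is parallel to the case's y: at x = 90, z = 108 mm in the case frame.
- stay_pivot (a point): Fixed pivot of the stay's lower link, outside the case's +y side, at x = 50, z = 96 mm in the case frame; the knee swings round it (axis along the case's y) at a radius of 54 mm.
Not all that is in view belongs to the job. What is shaped like the slides1 but black, orange or yellow is not meant.

How it is judged:
By the outcome, as a careful person would: the job done as asked, in the order asked, and still so for the second after the job is handed in, with the robot touching nothing.
Of pot0, pot1, pot2 only 2 to 3 are there at a start; the rules pass over those that are not, and their reading is None.
Of slides0, slides1 only 1 to 2 are there at a start; the rules pass over those that are not, and their reading is None.
At some moment in a run one of slides0, slides1, divider may be knocked a few centimetres aside while the robot is not near it.
It also fails if it takes over 210 s, if anything falls off the work surface, if the arm or the gripper's body presses on something with over 40 N, if the wrist force passes 120 N, or if a joint passes its speed limit or range.

## Working session

There is one attempt and no reset: what is moved stays moved. The work goes in short steps, Python scripts to look and compute and a tool call to move; the robot and the scene stay as the last step left them, time stands still between calls to the robot, and variables do not carry over. Pictures are saved under pics/ and viewed, and the job is handed in when it is done.

Besides the shell and the picture viewer there is one more tool, called after "Request:" as a command line: name --pt "numbers of a row" for each row, then --argument value for the rest. carry_out: Moves the arm, as the interface text tells. Its arguments: {"type":"object","properties":{"commands":{"type":"array","items":{"type":"array","items":{"type":"number"}}},"fingers":{"type":"number"},"grip_force":{"type":"number"}},"required":["commands"]}

```bash
mkdir -p pics
python3 - <<'E'
from plant import r
import cv2
s=r.get_state(); print({k:(v if not hasattr(v,'__len__') else [round(float(x),3) for x in v]) for k,v in s.items()})
for n in ("scene","side","wrist"):
    p=r.snapshot(n); cv2.imwrite(f"pics/a_{n}.png",p["img"]); print(n,p["intrinsics"],p["k1"],p.get("extrinsics",p.get("tool_from_camera")))
E
```

```text
{'clock': 0.0, 'q': [0.034, 0.69, -0.195, 1.566, 0.157, 0.903, -0.215], 'qd': [0.001, 0.002, -0.0, 0.0, 0.001, -0.0, 0.001], 'joint_torque': [0.0, -52.757, -1.267, -15.343, -0.053, 0.007, 0.0], 'tool_pos': [0.624, -0.0, 0.238], 'eef_rot': [0.707, 0.707, -0.001, -0.001], 'contact_force': [-0.24, -0.838, -0.461], 'moment': [-0.006, -0.027, -0.03], 'opening': 1.0034732457155577}
scene [[446.28717717   0.         317.06422867]
 [  0.         446.28717717 235.67258113]
 [  0.           0.           1.        ]] -0.0002629015800851774 [[ 0.62022927  0.62116112 -0.47903499  1.0855794 ]
 [ 0.78434125 -0.48240731  0.38998974 -0.46301559]
 [ 0.01115648 -0.61760995 -0.78640542  1.05710088]
 [ 0.          0.          0.          1.        ]]
side [[584.41752396   0.         317.36895591]
 [  0.         584.41752396 240.41738495]
 [  0.           0.           1.        ]] -0.16694368871515322 [[ 0.91997154 -0.26875854  0.28534402  0.14740369]
 [-0.39170517 -0.60280475  0.69512121 -0.91236334]
 [-0.01481303 -0.75126246 -0.65983732  0.97335739]
 [ 0.          0.          0.          1.        ]]
wrist [[414.29333341   0.         322.39557361]
 [  0.         414.29333341 239.15067512]
 [  0.           0.           1.        ]] 0.027108202684508476 [[ 2.43612373e-04 -9.63975669e-01 -2.65990321e-01  6.62806192e-02]
 [ 9.99999786e-01  7.33873259e-05  6.49906072e-04 -5.92511405e-05]
 [-6.06973322e-04 -2.65990422e-01  9.63975480e-01 -1.45465101e-01]
 [ 0.00000000e+00  0.00000000e+00  0.00000000e+00  1.00000000e+00]]
```

View pics/a_scene.png

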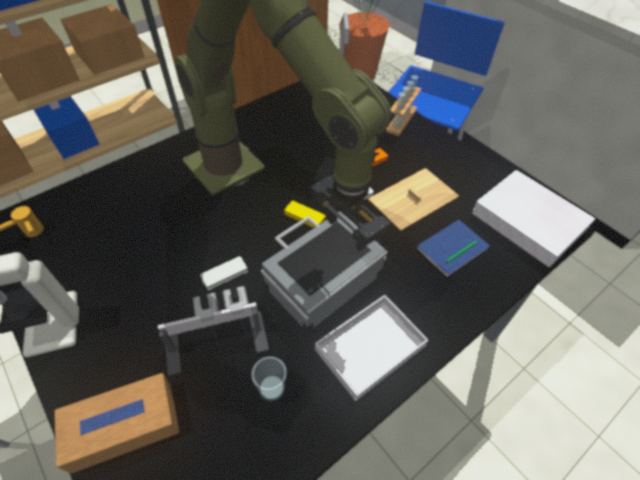

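View pics/a_side.png

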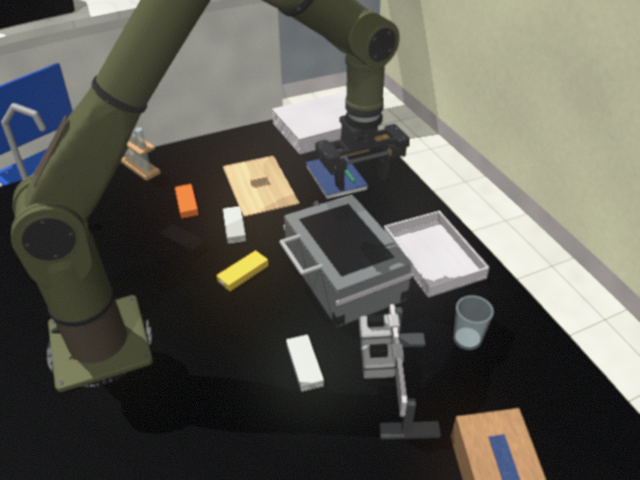

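View pics/a_wrist.png

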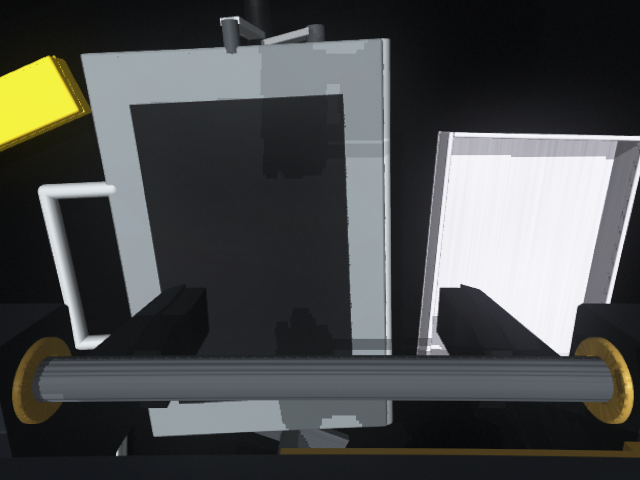

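```bash
cat > h.py <<'E'
from plant import r
import cv2, numpy as np
from scipy.spatial.transform import Rotation as R
def st(show=True):
    s=r.get_state()
    if show: print("t %.2f pos %s eul %s F %s op %.3f"%(s['clock'],np.round(s['tool_pos'],4),np.round(R.from_quat(s['eef_rot']).as_rotvec(degrees=True),1),np.round(s['contact_force'],1),s['opening']),'q',np.round(s['q'],2))
    return s
def T(p,s=None):
    if "extrinsics" in p: return np.array(p["extrinsics"])
    s=s or r.get_state(); M=np.eye(4); M[:3,:3]=R.from_quat(s['eef_rot']).as_matrix(); M[:3,3]=s['tool_pos']
    return M@np.array(p["tool_from_camera"])
def proj(p,X,M=None):
    M=T(p) if M is None else M
    c=(np.linalg.inv(M)@np.append(X,1))[:3]; x=c[:2]/c[2]; x=x*(1+p["k1"]*(x@x)); K=np.array(p["intrinsics"])
    return np.array([K[0,0]*x[0]+K[0,2],K[1,1]*x[1]+K[1,2]])
def ray(p,uv,M=None):
    M=T(p) if M is None else M
    K=np.array(p["intrinsics"]); d=np.array([(uv[0]-K[0,2])/K[0,0],(uv[1]-K[1,2])/K[1,1]]); x=d.copy()
    for _ in range(10): x=d/(1+p["k1"]*(x@x))
    return M[:3,3], M[:3,:3]@np.append(x,1)
def onz(p,uv,z,M=None):
    o,d=ray(p,uv,M); return o+d*(z-o[2])/d[2]
def rows(target,rot=None):
    """shift in tool axes from present measured pose to world target"""
    s=r.get_state(); Q=R.from_quat(s['eef_rot'])
    d=Q.inv().apply(np.array(target)-s['tool_pos']); 
    w=(Q.inv()*R.from_quat(rot)).as_rotvec(degrees=True) if rot is not None else None
    return np.round(d,4), None if w is None else np.round(w,2)
E
python3 - <<'E'
from h import *
for n in ("scene","side","wrist"):
    for l in ["case","lid","lid_bar","knee","knee_pad","rail","divider","pot0","slides0","pan","hinge_line","stay_pivot","battens"]:
        if l in("case","lid_bar"): p=r.snapshot(n); s=r.get_state();
        for f in ("spot_in","spot_point"):
            if f=="spot_in" and l in("lid_bar","knee_pad","hinge_line","stay_pivot","battens","knee","lid"): continue
            try: o=getattr(r,f)(p,l)
            except Exception as e: print(n,f,l,e); continue
            for d in o[:4]: print(n,f,l,np.round(d["xyz"],3),round(d["p"],2),np.round(proj(p,d["xyz"])).astype(int))
st()
p=r.snapshot("scene")
cv2.imwrite("pics/b_scene.png",cv2.resize(p["img"][170:390,140:460],(800,550),interpolation=cv2.INTER_CUBIC))
E
```

```text
scene spot_in case [ 0.605 -0.055  0.12 ] 0.97 [321 269]
scene spot_point lid it knows: battens, beaker, case, divider, hinge_line, knee_pad, lid_bar, notebook, pan, pot, rail, slides, stay_pivot
scene spot_point lid_bar [ 0.451 -0.024  0.11 ] 0.82 [295 228]
scene spot_point lid_bar [ 0.534 -0.268  0.063] 0.59 [237 306]
scene spot_point lid_bar [ 0.505 -0.331  0.065] 0.58 [209 312]
scene spot_point knee it knows: battens, beaker, case, divider, hinge_line, knee_pad, lid_bar, notebook, pan, pot, rail, slides, stay_pivot
scene spot_point knee_pad [ 0.738 -0.311 -0.001] 0.74 [271 389]
scene spot_in rail [ 0.548 -0.374  0.072] 0.89 [202 333]
scene spot_point rail [ 0.537 -0.344 -0.003] 0.65 [216 336]
scene spot_in divider [0.515 0.398 0.004] 0.63 [413 199]
scene spot_point divider [ 0.509  0.402 -0.004] 0.87 [412 199]
scene spot_point divider [ 0.501 -0.334  0.07 ] 0.45 [207 310]
scene spot_in pot0 [ 0.541 -0.274  0.102] 0.91 [235 302]
scene spot_in pot0 [ 0.511 -0.339  0.11 ] 0.85 [205 306]
scene spot_point pot0 [ 0.53  -0.267  0.063] 0.82 [237 305]
scene spot_point pot0 [ 0.504 -0.333 
[... 2954 characters left out ...]
n rail [ 0.61  -0.256  0.008] 0.67 [308 435]
wrist spot_in slides0 [0.391 0.088 0.018] 0.95 [38 95]
wrist spot_in slides0 [ 0.409 -0.27   0.007] 0.46 [122 446]
wrist spot_point slides0 [ 0.358  0.079 -0.002] 0.95 [ 17 107]
wrist spot_in pan [ 0.821 -0.018  0.008] 0.59 [535 219]
wrist spot_in pan [0.58  0.135 0.069] 0.59 [256  20]
wrist spot_in pan [0.578 0.025 0.116] 0.54 [250 191]
wrist spot_point pan [ 0.805 -0.057  0.004] 0.95 [510 258]
wrist spot_point hinge_line [ 0.665 -0.016  0.108] 0.8 [380 248]
wrist spot_point stay_pivot [0.624 0.128 0.095] 0.81 [320  21]
t 3.00 pos [0.625  0.     0.2387] eul [127.3 127.3   0. ] F [0.5 0.3 0.8] op 0.999 q [ 0.03  0.69 -0.19  1.57  0.16  0.9  -0.22]
```

View pics/b_scene.png

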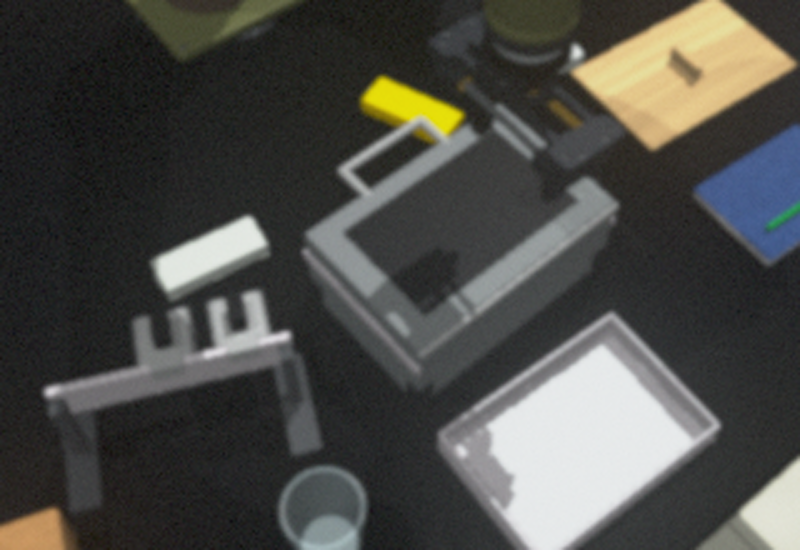

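Run:
```python
from h import *
p=r.snapshot("wrist")
C=[onz(p,u,0.116) for u in [(82,54),(388,39),(391,425),(153,437)]]
for c in C: print(np.round(c,4))
for i in range(4):
    d=C[(i+1)%4]-C[i]; print(round(np.linalg.norm(d),4),round(np.degrees(np.arctan2(d[1],d[0])),1))
print(np.round(np.mean(C,0),4))
B=[onz(p,u,0.112) for u in [(42,187),(78,347),(57,265)]]
for c in B: print(np.round(c,4))
```

```text
[0.4833 0.1057 0.116 ]
[0.6638 0.1146 0.116 ]
[ 0.6774 -0.1544  0.116 ]
[ 0.4958 -0.1645  0.116 ]
0.1807 2.8
0.2694 -87.1
0.1819 -176.8
0.2704 92.7
[ 0.5801 -0.0247  0.116 ]
[0.4428 0.0264 0.112 ]
[ 0.4479 -0.09    0.112 ]
[ 0.4433 -0.0272  0.112 ]
```

Request:
carry_out --pt "-0.004 -0.025 0.005 0 0 -0.5" --pt "-0.01 -0.06 0.012 0 0 -1.2" --pt "-0.018 -0.1 0.022 0 0 -2" --pt "-0.025 -0.14 0.032 0 0 -2.5" --pt "-0.029 -0.168 0.038 0 0 -2.9" --pt "-0.03 -0.18 0.04 0 0 -2.9" --pt "-0.03 -0.18 0.04 0 0 -2.9" --pt "-0.03 -0.18 0.04 0 0 -2.9" --fingers 168 --grip_force 15

```text
clock: 3.9
tool_pos: [0.4463, -0.0298, 0.1991]
eef_rot: [0.689, 0.725, 0.001, 0.001]
contact_force: [-0.3, -0.0, 0.6]
opening: 0.343
```

Run:
```python
from h import *
st()
p=r.snapshot("wrist"); cv2.imwrite("pics/c_wrist.png",p["img"])
for o in r.spot_point(p,"lid_bar"): print(np.round(o["xyz"],4),o["p"])
p=r.snapshot("scene"); 
for o in r.spot_point(p,"lid_bar"): print(np.round(o["xyz"],4),o["p"])
```

```text
t 3.90 pos [ 0.4463 -0.0298  0.1991] eul [1.240e+02 1.304e+02 1.000e-01] F [-0.3 -0.   0.6] op 0.343 q [ 0.09  0.54 -0.2   2.13  0.21  0.49 -0.21]
[ 0.4483 -0.0311  0.1137] 0.61
[ 0.4513 -0.0255  0.1105] 0.67
```

View pics/c_wrist.png

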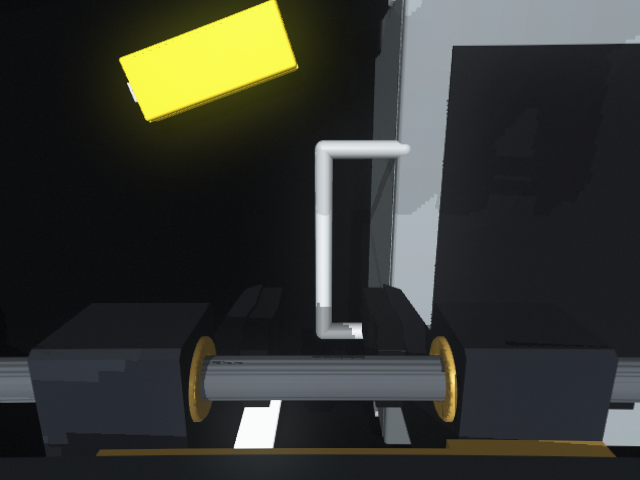

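Request:
carry_out --pt "0 0 0.02 0 0 0" --pt "0 0 0.045 0 0 0" --pt "0 0 0.07 0 0 0" --pt "0 0 0.09 0 0 0" --pt "0 0 0.1 0 0 0" --pt "0 0 0.102 0 0 0" --pt "0 0 0.102 0 0 0"

```text
clock: 4.8
tool_pos: [0.4454, -0.0299, 0.0969]
eef_rot: [0.689, 0.725, 0.0, 0.0]
contact_force: [0.1, 0.3, -0.1]
opening: 0.34
```

Request:
carry_out --pt "0 0 0 0 0 0" --pt "0 0 0 0 0 0" --pt "0 0 0 0 0 0" --pt "0 0 0 0 0 0" --pt "0 0 0 0 0 0" --fingers 255 --grip_force 20

```text
clock: 5.3
tool_pos: [0.4471, -0.0299, 0.0974]
eef_rot: [0.689, 0.725, 0.002, 0.002]
contact_force: [5.1, -0.4, 5.2]
opening: 0.101
```

Run:
```python
from h import *
s=st()
th=np.radians(2.9); ux=np.array([np.cos(th),np.sin(th),0])
H=np.array([0.669,-0.0195,0.108]); a0=np.arctan2(4,220)
tcp=np.array(s['tool_pos']); 
for a in np.linspace(0,1.52,22):
    p=-0.22*np.cos(a+a0)+0.22*np.cos(a0); z=0.22*np.sin(a+a0)-0.22*np.sin(a0)
    print(round(a,2),"dy %.4f dz %.4f"%(p,-z))
```

```text
t 5.30 pos [ 0.4471 -0.0299  0.0974] eul [123.9 130.3   0.3] F [ 5.1 -0.4  5.2] op 0.101 q [ 0.02  0.74 -0.08  2.21  0.29  0.19 -0.28]
0.0 dy 0.0000 dz -0.0000
0.07 dy 0.0009 dz -0.0159
0.14 dy 0.0029 dz -0.0317
0.22 dy 0.0060 dz -0.0473
0.29 dy 0.0103 dz -0.0626
0.36 dy 0.0157 dz -0.0776
0.43 dy 0.0221 dz -0.0922
0.51 dy 0.0296 dz -0.1062
0.58 dy 0.0380 dz -0.1197
0.65 dy 0.0475 dz -0.1326
0.72 dy 0.0578 dz -0.1447
0.8 dy 0.0690 dz -0.1560
0.87 dy 0.0809 dz -0.1665
0.94 dy 0.0936 dz -0.1761
1.01 dy 0.1070 dz -0.1848
1.09 dy 0.1209 dz -0.1925
1.16 dy 0.1354 dz -0.1991
1.23 dy 0.1503 dz -0.2047
1.3 dy 0.1656 dz -0.2092
1.38 dy 0.1811 dz -0.2125
1.45 dy 0.1969 dz -0.2148
1.52 dy 0.2128 dz -0.2159
```

Request:
carry_out --pt "0 0.0003 -0.006 0 0 0" --pt "0 0.0009 -0.0159 0 0 0" --pt "0 0.0029 -0.0317 0 0 0" --pt "0 0.006 -0.0473 0 0 0" --pt "0 0.0103 -0.0626 0 0 0" --pt "0 0.0157 -0.0776 0 0 0" --pt "0 0.0221 -0.0922 0 0 0" --pt "0 0.0296 -0.1062 0 0 0" --pt "0 0.038 -0.1197 0 0 0" --pt "0 0.0475 -0.1326 0 0 0" --pt "0 0.0578 -0.1447 0 0 0"

```text
clock: 6.4
tool_pos: [0.5015, -0.0272, 0.2409]
eef_rot: [0.689, 0.725, -0.001, -0.001]
contact_force: [3.1, -0.4, -8.5]
opening: 0.107
```

Run:
```python
from h import *
st()
p=r.snapshot("scene"); cv2.imwrite("pics/d_scene.png",p["img"])
```

```text
t 6.40 pos [ 0.5015 -0.0272  0.2409] eul [-123.9 -130.4    0.2] F [ 3.1 -0.4 -8.5] op 0.107 q [ 0.11  0.53 -0.23  1.92  0.18  0.71 -0.18]
```

View pics/d_scene.png

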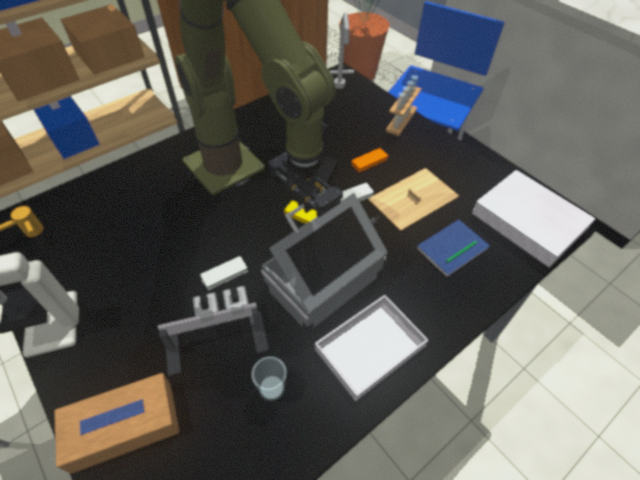

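Request:
carry_out --pt "0 0.0112 -0.0113 0 0 0" --pt "0 0.0231 -0.0218 0 0 0" --pt "0 0.0358 -0.0314 0 0 0" --pt "0 0.0492 -0.0401 0 0 0" --pt "0 0.0631 -0.0478 0 0 0" --pt "0 0.0776 -0.0544 0 0 0" --pt "0 0.0925 -0.06 0 0 0" --pt "0 0.1078 -0.0645 0 0 0" --pt "0 0.1233 -0.0678 0 0 0" --pt "0 0.1391 -0.0701 0 0 0" --pt "0 0.149 -0.071 0 0 0"

```text
clock: 7.55
tool_pos: [0.6513, -0.0197, 0.3136]
eef_rot: [0.689, 0.725, -0.0, 0.0]
contact_force: [-0.8, 0.1, 8.9]
opening: 0.103
```

Request:
carry_out --pt "0 0.003 0 0 0 0" --pt "0 0.006 0 0 0 0" --pt "0 0.006 0 0 0 0"

```text
clock: 7.85
tool_pos: [0.6565, -0.0194, 0.3137]
eef_rot: [0.689, 0.725, -0.001, -0.0]
contact_force: [-3.2, -0.1, 10.9]
opening: 0.104
```

Run:
```python
from h import *
st()
for n in ("scene","side"):
    p=r.snapshot(n); cv2.imwrite(f"pics/e_{n}.png",p["img"])
    for l in("knee_pad","lid_bar"):
      for o in r.spot_point(p,l): print(n,l,np.round(o["xyz"],4),o["p"])
```

```text
t 7.85 pos [ 0.6565 -0.0194  0.3137] eul [-1.240e+02 -1.304e+02  1.000e-01] F [-3.2 -0.1 10.9] op 0.104 q [ 0.08  0.67 -0.23  1.36  0.16  1.14 -0.12]
scene knee_pad [0.64   0.1592 0.1466] 0.53
scene lid_bar [ 7.377e-01 -3.114e-01 -1.000e-04] 0.58
side knee_pad [0.6418 0.1643 0.1459] 0.62
side lid_bar [ 0.6578 -0.0187  0.3297] 0.97
side lid_bar [ 5.335e-01 -3.447e-01 -3.000e-04] 0.7
```

View pics/e_scene.png

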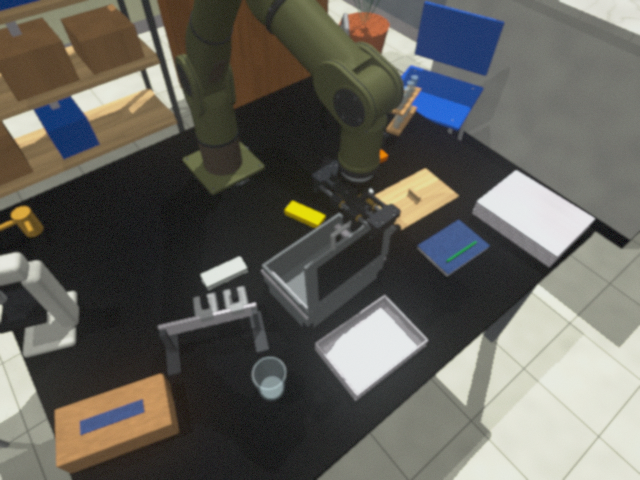

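View pics/e_side.png

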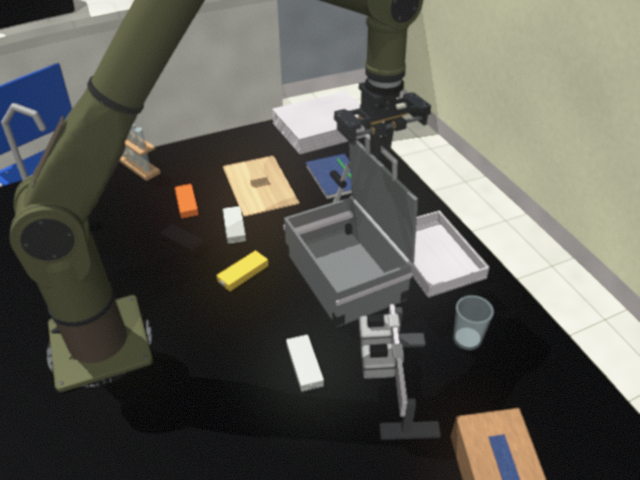

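Request:
carry_out --pt "0 0.004 0 0 0 0" --pt "0 0.006 0 0 0 0" --pt "0 0.006 0 0 0 0" --pt "0 0.006 0 0 0 0"

```text
clock: 8.55
tool_pos: [0.6601, -0.0191, 0.3137]
eef_rot: [0.689, 0.725, -0.002, -0.002]
contact_force: [-8.7, -1.3, 13.5]
opening: 0.11
```

Run:
```python
from h import *
st()
for n in ("scene","side"):
    p=r.snapshot(n)
    for l in("knee_pad","lid_bar"):
      for o in r.spot_point(p,l): print(n,l,np.round(o["xyz"],4),o["p"])
```

```text
t 8.55 pos [ 0.6601 -0.0191  0.3137] eul [-123.9 -130.3    0.4] F [-8.7 -1.3 13.5] op 0.110 q [ 0.07  0.68 -0.23  1.34  0.16  1.15 -0.12]
scene knee_pad [0.6364 0.1589 0.149 ] 0.47
scene lid_bar [ 0.6643 -0.0167  0.3257] 0.55
side knee_pad [0.6395 0.1635 0.1491] 0.7
side knee_pad [0.5107 0.4055 0.0011] 0.22
side lid_bar [ 0.662  -0.0193  0.3284] 0.72
```

Request:
carry_out --pt "0 0 0 0 0 0" --pt "0 0 0 0 0 0" --pt "0 0 0 0 0 0" --pt "0 0 0 0 0 0" --pt "0 0 0 0 0 0" --pt "0 0 0 0 0 0" --fingers 168

```text
clock: 9.45
tool_pos: [0.6633, -0.0189, 0.3119]
eef_rot: [0.689, 0.725, -0.0, -0.0]
contact_force: [-1.6, -0.0, -1.0]
opening: 0.343
```

Run:
```python
from h import *
st()
for n in ("scene","side"):
    p=r.snapshot(n)
    for l in("knee_pad","lid_bar"):
      for o in r.spot_point(p,l): print(n,l,np.round(o["xyz"],4),o["p"])
```

```text
t 9.45 pos [ 0.6633 -0.0189  0.3119] eul [-1.240e+02 -1.304e+02  1.000e-01] F [-1.6 -0.  -1. ] op 0.343 q [ 0.07  0.68 -0.23  1.34  0.16  1.14 -0.12]
scene knee_pad [ 0.504  -0.3347  0.0688] 0.59
scene knee_pad [0.6415 0.159  0.1482] 0.51
scene lid_bar [ 0.6585 -0.0171  0.3271] 0.66
scene lid_bar [ 5.721e-01 -2.270e-02 -3.000e-04] 0.43
scene lid_bar [ 8.054e-01 -5.430e-02  8.000e-04] 0.34
side knee_pad [0.643  0.163  0.1478] 0.57
side lid_bar [ 0.6535 -0.0198  0.3288] 0.61
```

Request:
carry_out --pt "0 0 -0.02 0 0 0" --pt "0 0 -0.06 0 0 0" --pt "0 -0.03 -0.08 0 0 -6" --pt "-0.03 -0.07 -0.08 0 0 -14" --pt "-0.07 -0.11 -0.07 0 0 -22" --pt "-0.11 -0.14 -0.06 0 0 -30" --pt "-0.15 -0.157 -0.04 0 0 -38" --pt "-0.19 -0.157 -0.02 0 0 -46" --pt "-0.23 -0.157 0 0 0 -54" --pt "-0.26 -0.157 0.01 0 0 -61" --pt "-0.273 -0.157 0.012 0 0 -65" --pt "-0.273 -0.157 0.012 0 0 -65"

```text
clock: 10.95
tool_pos: [0.5202, -0.3026, 0.2997]
eef_rot: [0.194, 0.981, -0.0, 0.0]
contact_force: [-0.6, 0.2, -0.3]
opening: 0.337
```

Run:
```python
from h import *
st()
p=r.snapshot("wrist"); cv2.imwrite("pics/f_wrist.png",p["img"])
for l in("pot0","rail"):
  for f in (r.spot_point,r.spot_in):
    for o in f(p,l): print(l,f.__name__,np.round(o["xyz"],4),o["p"],np.round(proj(p,o["xyz"])))
for n in ("scene","side"):
    p=r.snapshot(n); cv2.imwrite(f"pics/f_{n}.png",p["img"])
    for l in("knee_pad","lid_bar"):
      for o in r.spot_point(p,l): print(n,l,np.round(o["xyz"],4),o["p"])
```

```text
t 10.95 pos [ 0.5202 -0.3026  0.2997] eul [ 34.9 176.6  -0. ] F [-0.6  0.2 -0.3] op 0.337 q [ 0.73  0.62 -0.5   1.55  0.33  1.05  1.32]
pot0 call [ 0.5049 -0.3352  0.0578] 0.69 [282. 197.]
pot0 call [ 0.5317 -0.2665  0.0646] 0.63 [360. 197.]
pot0 call [ 0.5293 -0.2679  0.1038] 0.79 [361. 203.]
pot0 call [ 0.5024 -0.3314  0.1033] 0.59 [279. 202.]
rail call [ 0.5257 -0.409   0.0779] 0.59 [215. 251.]
rail call [ 0.5965 -0.0862  0.0179] 0.54 [543. 182.]
scene knee_pad [0.6419 0.1617 0.1455] 0.4
scene lid_bar [ 0.6482 -0.019   0.3269] 0.73
scene lid_bar [ 0.5064  0.4058 -0.0023] 0.23
side knee_pad [0.644  0.1624 0.1475] 0.75
side knee_pad [ 0.7364 -0.3081 -0.0051] 0.4
side knee_pad [0.5124 0.405  0.0006] 0.37
side lid_bar [ 0.6496 -0.0188  0.3257] 0.67
```

View pics/f_wrist.png

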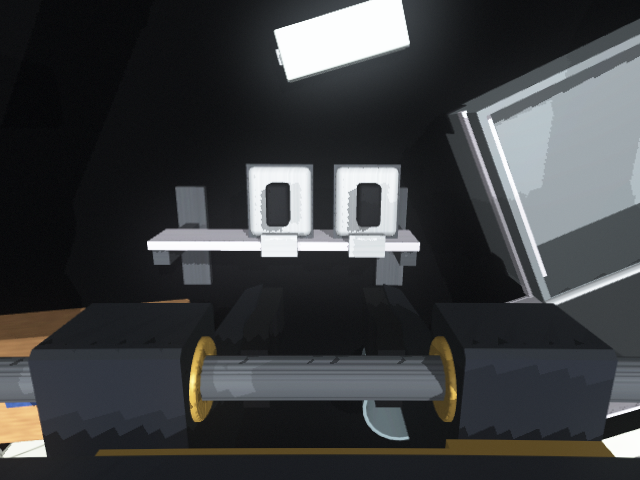

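View pics/f_scene.png

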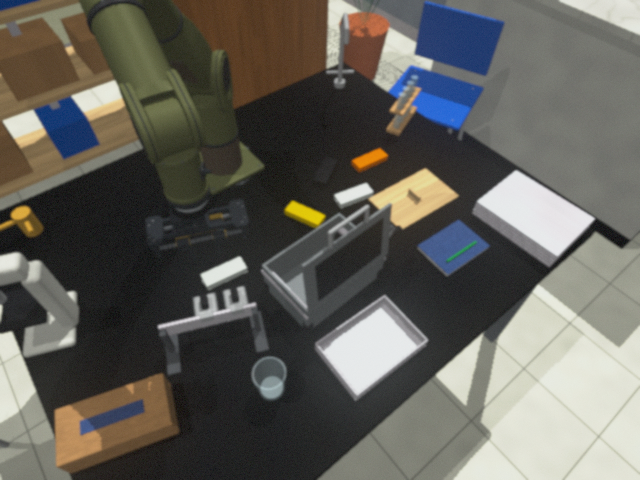

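Run:
```python
from h import *
p=r.snapshot("wrist"); im=p["img"]; cv2.imwrite("pics/g.png",cv2.resize(im[150:270,140:430],(800,331)))
for u in [(276,204),(371,204),(276,182),(276,226)]: print(np.round(onz(p,u,0.126),4))
a,b=onz(p,(276,204),.126),onz(p,(371,204),.126); d=b-a; print(np.linalg.norm(d),np.degrees(np.arctan2(d[1],d[0])))
a,b=onz(p,(148,245),.11),onz(p,(418,245),.11); d=b-a; print(np.linalg.norm(d),np.degrees(np.arctan2(d[1],d[0])),(a+b)/2)
st()
```

```text
[ 0.4994 -0.3317  0.126 ]
[ 0.5273 -0.2628  0.126 ]
[ 0.4836 -0.3247  0.126 ]
[ 0.5156 -0.3388  0.126 ]
0.07435511529346833 67.92938600201772
0.22729406752096712 67.9257076811581 [ 0.53589519 -0.34291121  0.11      ]
t 11.55 pos [ 0.5207 -0.2992  0.3006] eul [ 34.5 176.7  -0. ] F [-0.3 -0.4 -0.2] op 0.340 q [ 0.73  0.62 -0.51  1.55  0.33  1.05  1.32]
```

View pics/g.png

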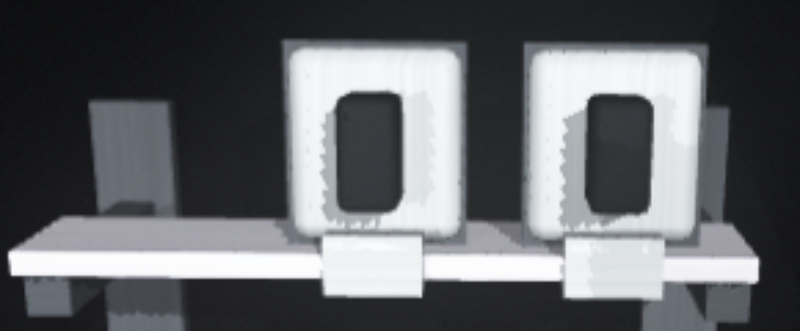

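Request:
carry_out --pt "0.003 0.018 0.02 0 0 -0.3" --pt "0.006 0.034 0.055 0 0 -0.3" --pt "0.006 0.036 0.095 0 0 -0.3" --pt "0.006 0.036 0.13 0 0 -0.3" --pt "0.006 0.036 0.155 0 0 -0.3" --pt "0.006 0.036 0.165 0 0 -0.3" --pt "0.006 0.036 0.165 0 0 -0.3" --fingers 128

```text
clock: 12.25
tool_pos: [0.528, -0.2637, 0.1345]
eef_rot: [0.189, 0.982, 0.0, -0.001]
contact_force: [-0.4, -0.1, 0.6]
opening: 0.502
```

Run:
```python
from h import *
st()
p=r.snapshot("wrist"); cv2.imwrite("pics/h1.png",p["img"])
```

```text
t 12.25 pos [ 0.528  -0.2637  0.1345] eul [ -34.  -176.6   -0. ] F [-0.4 -0.1  0.6] op 0.502 q [ 0.62  0.81 -0.41  1.76  0.47  0.68  1.14]
```

View pics/h1.png

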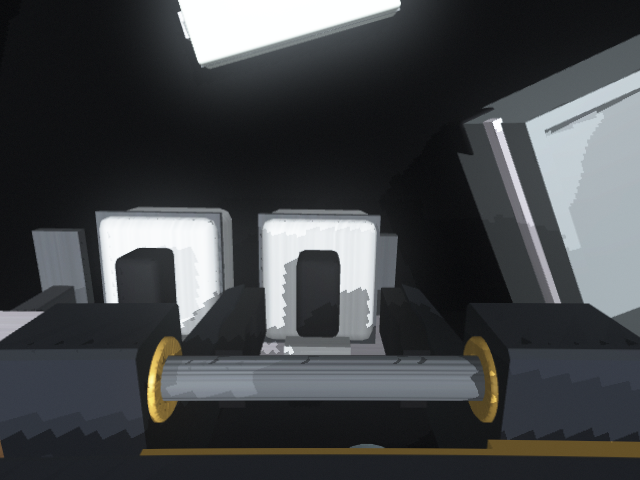

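Run:
```python
from h import *
p=r.snapshot("wrist"); s=st()
for z in (.126,.13):
  print(proj(p,np.array([s['tool_pos'][0],s['tool_pos'][1],z])))
  for u in [(318,250),(318,310),(318,337),(297,280),(340,280)]: print(z,np.round(onz(p,u,z),4))
  d=np.array([-.926,.378,0])*.017
  print(proj(p,np.append(s['tool_pos'][:2],z)+d),proj(p,np.append(s['tool_pos'][:2],z)-d))
```

```text
t 12.35 pos [ 0.5295 -0.2641  0.1365] eul [ 34.  176.6  -0. ] F [-0.4  0.4  0.7] op 0.497 q [ 0.62  0.8  -0.41  1.75  0.47  0.68  1.14]
[326.72891668 297.04916589]
0.126 [ 0.5096 -0.26    0.126 ]
0.126 [ 0.5335 -0.2696  0.126 ]
0.126 [ 0.5448 -0.2741  0.126 ]
0.126 [ 0.5182 -0.2725  0.126 ]
0.126 [ 0.5246 -0.2565  0.126 ]
[327.15404359 257.19754098] [326.32766934 334.8763178 ]
[326.83307546 301.11588261]
0.13 [ 0.5085 -0.2595  0.13  ]
0.13 [ 0.5317 -0.2688  0.13  ]
0.13 [ 0.5428 -0.2733  0.13  ]
0.13 [ 0.5168 -0.2717  0.13  ]
0.13 [ 0.5231 -0.2561  0.13  ]
[327.27116435 260.41426018] [326.42013875 339.70823303]
```

Request:
carry_out --pt "0 -0.002 0.01 0 0 0" --pt "0 -0.002 0.02 0 0 0" --pt "0 -0.002 0.027 0 0 0" --pt "0 -0.002 0.028 0 0 0" --pt "0 -0.002 0.028 0 0 0"

```text
clock: 12.85
tool_pos: [0.5277, -0.2656, 0.1071]
eef_rot: [0.189, 0.982, 0.0, -0.0]
contact_force: [-0.7, -0.7, 0.8]
opening: 0.496
```

Request:
carry_out --pt "0 0 0 0 0 0" --pt "0 0 0 0 0 0" --pt "0 0 0 0 0 0" --pt "0 0 0 0 0 0" --pt "0 0 0 0 0 0" --fingers 255 --grip_force 30

```text
clock: 13.35
tool_pos: [0.5279, -0.2659, 0.1077]
eef_rot: [0.189, 0.982, -0.0, 0.0]
contact_force: [-0.7, -0.9, 1.5]
opening: 0.199
```

Request:
carry_out --pt "0 0 -0.008 0 0 0" --pt "0 0 -0.022 0 0 0" --pt "0 0 -0.036 0 0 0" --pt "0 0 -0.045 0 0 0" --pt "0.015 0 -0.047 0 0 0" --pt "0.04 0 -0.055 0 0 0" --pt "0.06 0 -0.075 0 0 0" --pt "0.07 0 -0.095 0 0 0" --pt "0.07 0 -0.105 0 0 0" --pt "0.07 0 -0.105 0 0 0"

```text
clock: 14.35
tool_pos: [0.4643, -0.2403, 0.2143]
eef_rot: [0.189, 0.982, -0.0, 0.002]
contact_force: [0.7, 1.0, -2.2]
opening: 0.2
```

Run:
```python
from h import *
s=st()
c=np.array([0.579,-0.024,0]); th=np.radians(2.9); Rc=R.from_euler('z',2.9,degrees=True)
for y in(0.036,-0.036):
    t=c+Rc.apply([-0.005,y,0.20]); print(np.round(t,4),rows(t,R.from_matrix(np.array([[-np.cos(th),-np.sin(th),0],[-np.sin(th),np.cos(th),0],[0,0,-1]]).T.T).as_quat()))
for n in("side","scene"):
  p=r.snapshot(n); cv2.imwrite(f"pics/i_{n}.png",p["img"])
  for o in r.spot_point(p,"case"): print(n,np.round(o["xyz"],4),o["p"])
```

```text
t 14.35 pos [ 0.4643 -0.2403  0.2143] eul [ 3.400e+01  1.765e+02 -1.000e-01] F [ 0.7  1.  -2.2] op 0.200 q [ 0.68  0.62 -0.47  1.89  0.41  0.72  1.16]
[0.5722 0.0117 0.2   ] (array([-0.0064,  0.274 ,  0.0143]), array([ -0.05,   0.25, -24.72]))
[ 0.5758 -0.0602  0.2   ] (array([-0.0365,  0.2086,  0.0144]), array([ -0.05,   0.25, -24.72]))
scene [ 0.5757 -0.0243 -0.0016] 0.71
```

View pics/i_side.png

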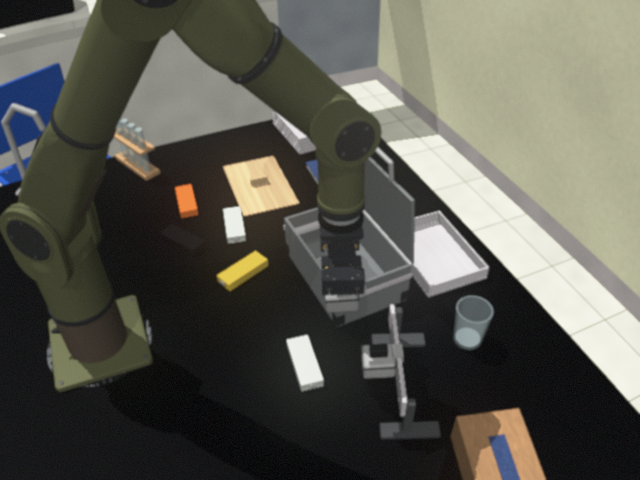

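Request:
carry_out --pt "0 0.015 0 0 0 -2" --pt "-0.001 0.04 0 0 0 -5" --pt "-0.002 0.075 0 0 0 -9" --pt "-0.003 0.11 0 0 0 -13" --pt "-0.004 0.15 0 0 0 -17" --pt "-0.005 0.19 0 0 0 -21" --pt "-0.006 0.225 0 0 0 -24" --pt "-0.006 0.255 0 0 0 -24.7" --pt "-0.006 0.27 0 0 0 -24.7" --pt "-0.006 0.274 0 0 0 -24.7" --pt "-0.006 0.274 0 0 0 -24.7"

```text
clock: 15.65
tool_pos: [0.5697, 0.012, 0.212]
eef_rot: [-0.025, 1.0, -0.0, -0.001]
contact_force: [-0.5, 0.1, -2.3]
opening: 0.202
```

Run:
```python
from h import *
s=st(); M=R.from_quat(s['eef_rot']).as_matrix(); print(np.degrees(np.arctan2(M[1],M[0])))
p=r.snapshot("wrist"); cv2.imwrite(f"pics/j.png",p["img"])
```

```text
t 15.65 pos [0.5697 0.012  0.212 ] eul [ 4.600e+00 -1.799e+02  1.000e-01] F [-0.5  0.1 -2.3] op 0.202 q [ 0.22  0.7  -0.55  1.75  0.47  0.83  1.06]
[-177.08550959   92.91454713 -138.68616795]
```

View pics/j.png

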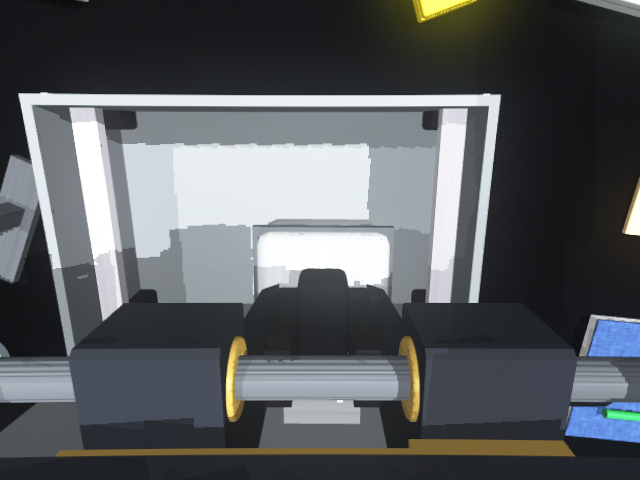

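Request:
carry_out --pt "0 0 0.015 0 0 0" --pt "0 0 0.04 0 0 0" --pt "0 0 0.065 0 0 0" --pt "0 0 0.09 0 0 0" --pt "0 0 0.115 0 0 0" --pt "0 0 0.135 0 0 0" --pt "0 0 0.148 0 0 0" --pt "0 0 0.153 0 0 0" --pt "0 0 0.154 0 0 0" --pt "0 0 0.154 0 0 0"

```text
clock: 16.7
tool_pos: [0.5707, 0.0122, 0.0591]
eef_rot: [-0.025, 1.0, -0.0, 0.001]
contact_force: [-0.0, -0.2, -3.2]
opening: 0.203
```

Request:
carry_out --pt "0 0 0.002 0 0 0" --pt "0 0 0.003 0 0 0" --pt "0 0 0.004 0 0 0" --pt "0 0 0.004 0 0 0"

```text
clock: 17.1
tool_pos: [0.5702, 0.0124, 0.0545]
eef_rot: [-0.025, 1.0, -0.0, 0.0]
contact_force: [0.2, 0.2, -2.0]
opening: 0.201
```

Request:
carry_out --pt "0 0 0.001 0 0 0" --pt "0 0 0.002 0 0 0" --pt "0 0 0.003 0 0 0" --pt "0 0 0.003 0 0 0"

```text
clock: 17.5
tool_pos: [0.5714, 0.0126, 0.0526]
eef_rot: [-0.025, 1.0, 0.0, 0.001]
contact_force: [0.4, -0.0, 6.5]
opening: 0.198
```

Request:
carry_out --pt "0 0 0.001 0 0 0" --pt "0 0 0.002 0 0 0" --pt "0 0 0.002 0 0 0" --pt "0 0 0.002 0 0 0"

```text
clock: 17.9
tool_pos: [0.5733, 0.0127, 0.0515]
eef_rot: [-0.025, 1.0, 0.0, 0.003]
contact_force: [2.1, -0.3, 10.0]
opening: 0.199
```

Request:
carry_out --pt "0 0 -0.002 0 0 0" --pt "0 0 -0.002 0 0 0" --pt "0 0 -0.002 0 0 0" --pt "0 0 -0.002 0 0 0" --fingers 150

```text
clock: 18.3
tool_pos: [0.5697, 0.0124, 0.0511]
eef_rot: [-0.025, 1.0, -0.0, -0.0]
contact_force: [-0.2, 1.0, -0.5]
opening: 0.413
```

Request:
carry_out --pt "0 0 -0.015 0 0 0" --pt "0 0 -0.04 0 0 0" --pt "0 0 -0.075 0 0 0" --pt "0 0 -0.11 0 0 0" --pt "0 0 -0.14 0 0 0" --pt "0 0 -0.16 0 0 0" --pt "0 0 -0.16 0 0 0"

```text
clock: 19.0
tool_pos: [0.5717, 0.0129, 0.214]
eef_rot: [-0.025, 1.0, 0.0, 0.003]
contact_force: [-0.3, -0.3, 0.1]
opening: 0.41
```

Run:
```python
from h import *
s=st()
p=r.snapshot("wrist"); cv2.imwrite(f"pics/k.png",p["img"])
for n in("side","scene"):
  p=r.snapshot(n)
  for o in r.spot_point(p,"pot0"): print(n,np.round(o["xyz"],4),o["p"])
t=np.array([0.5015,-0.3315,0.20]); a=np.radians(157.9)
q=R.from_matrix(np.array([[np.cos(a),np.sin(a),0],[np.sin(a),-np.cos(a),0],[0,0,-1]])).as_quat()
print(rows(t,q))
```

```text
t 19.00 pos [0.5717 0.0129 0.214 ] eul [-4.500e+00  1.796e+02  1.000e-01] F [-0.3 -0.3  0.1] op 0.410 q [ 0.22  0.69 -0.56  1.75  0.48  0.83  1.06]
side [ 0.5035 -0.331   0.0606] 0.97
side [0.5755 0.0104 0.0079] 0.61
scene [ 0.5013 -0.3334  0.0676] 0.71
(array([ 0.085 , -0.3398,  0.0103]), array([-0.05, -0.15, 25.01]))
```

View pics/k.png

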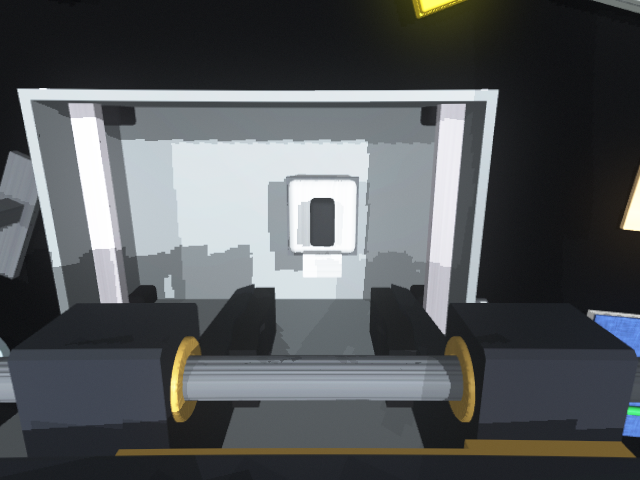

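Request:
carry_out --pt "0.003 -0.015 0 0 0 2" --pt "0.01 -0.045 0 0 0 5" --pt "0.02 -0.085 0 0 0 8" --pt "0.03 -0.125 0 0 0 12" --pt "0.04 -0.165 0 0 0 16" --pt "0.05 -0.205 0 0 0 20" --pt "0.062 -0.245 0 0 0 23" --pt "0.072 -0.285 0 0 0 25" --pt "0.08 -0.315 0.02 0 0 25" --pt "0.085 -0.335 0.045 0 0 25" --pt "0.086 -0.341 0.07 0 0 25" --pt "0.086 -0.341 0.08 0 0 25" --fingers 128

```text
clock: 20.45
tool_pos: [0.4982, -0.3346, 0.1284]
eef_rot: [0.194, 0.981, -0.0, -0.003]
contact_force: [-0.1, 0.8, 1.3]
opening: 0.497
```

Request:
carry_out --pt "0 0 0 0 0 0" --pt "0 0 0 0 0 0"

```text
clock: 20.65
tool_pos: [0.5021, -0.3317, 0.132]
eef_rot: [0.191, 0.982, 0.0, 0.0]
contact_force: [0.4, 0.1, 0.5]
opening: 0.495
```

Run:
```python
from h import *
s=st()
p=r.snapshot("wrist"); cv2.imwrite(f"pics/l.png",p["img"])
for z in (.126,):
  d=np.array([-.926,.378,0])*.017
  print(proj(p,np.append(s['tool_pos'][:2],z)+d),proj(p,np.append(s['tool_pos'][:2],z)-d))
```

```text
t 20.65 pos [ 0.5021 -0.3317  0.132 ] eul [ 34.4 176.6   0. ] F [0.4 0.1 0.5] op 0.495 q [ 0.75  0.82 -0.42  1.72  0.49  0.7   1.25]
[326.78839389 259.40875817] [326.28412822 338.81940281]
```

View pics/l.png

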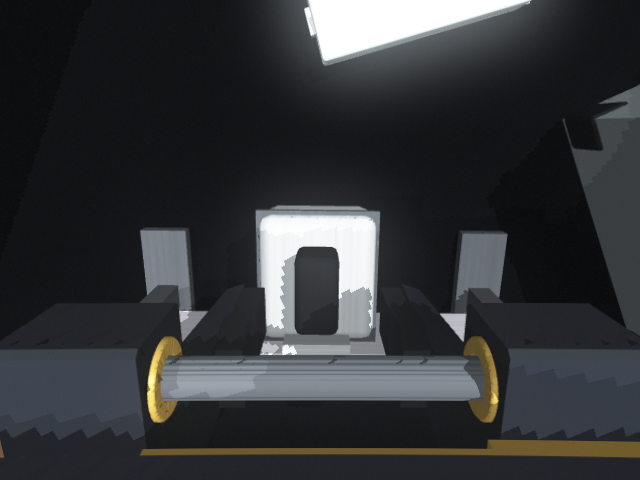

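Request:
carry_out --pt "0.002 -0.002 0.01 0 0 0" --pt "0.002 -0.002 0.02 0 0 0" --pt "0.002 -0.002 0.025 0 0 0" --pt "0.002 -0.002 0.025 0 0 0"

```text
clock: 21.1
tool_pos: [0.4983, -0.3332, 0.1054]
eef_rot: [0.192, 0.981, 0.0, -0.001]
contact_force: [-0.6, -0.2, -0.3]
opening: 0.496
```

Request:
carry_out --pt "0 0 0 0 0 0" --pt "0 0 0 0 0 0" --pt "0 0 0 0 0 0" --pt "0 0 0 0 0 0" --pt "0 0 0 0 0 0" --fingers 255

```text
clock: 21.6
tool_pos: [0.4991, -0.3336, 0.1067]
eef_rot: [0.192, 0.981, 0.0, 0.0]
contact_force: [0.7, 0.3, 1.9]
opening: 0.199
```

Request:
carry_out --pt "0 0 -0.008 0 0 0" --pt "0 0 -0.022 0 0 0" --pt "0 0 -0.036 0 0 0" --pt "0 0 -0.045 0 0 0" --pt "0.015 0 -0.047 0 0 0" --pt "0.04 0 -0.055 0 0 0" --pt "0.06 0 -0.075 0 0 0" --pt "0.07 0 -0.095 0 0 0" --pt "0.07 0 -0.105 0 0 0" --pt "0.07 0 -0.105 0 0 0"

```text
clock: 22.6
tool_pos: [0.4355, -0.308, 0.2133]
eef_rot: [0.192, 0.981, -0.001, 0.002]
contact_force: [0.4, -0.4, -1.5]
opening: 0.205
```

```bash
cat >> h.py <<'E'
c0=np.array([0.579,-0.024,0]); Rc=R.from_euler('z',2.9,degrees=True)
def cw(x,y,z): return c0+Rc.apply([x,y,z])
def qyaw(deg):
    a=np.radians(deg)  # heading of tool x
    return R.from_matrix(np.array([[np.cos(a),np.sin(a),0],[np.sin(a),-np.cos(a),0],[0,0,-1]])).as_quat()
E
python3 - <<'E'
from h import *
st(); print(rows(cw(-.005,-.036,.212),qyaw(182.9)))
E
```

```text
t 22.60 pos [ 0.4355 -0.308   0.2133] eul [ 3.450e+01  1.764e+02 -1.000e-01] F [ 0.4 -0.4 -1.5] op 0.205 q [ 0.83  0.64 -0.49  1.87  0.43  0.74  1.29]
(array([-0.0367,  0.2824,  0.0013]), array([ -0.09,   0.24, -25.01]))
```

Request:
carry_out --pt "-0.001 0.015 0 0 0 -2" --pt "-0.004 0.04 0 0 0 -5" --pt "-0.009 0.075 0 0 0 -9" --pt "-0.014 0.11 0 0 0 -13" --pt "-0.019 0.15 0 0 0 -17" --pt "-0.024 0.19 0 0 0 -21" --pt "-0.029 0.23 0 0 0 -24" --pt "-0.033 0.26 0 0 0 -25" --pt "-0.036 0.277 0 0 0 -25" --pt "-0.0365 0.282 0 0 0 -25" --pt "-0.0365 0.282 0 0 0 -25" --pt "-0.0365 0.282 0 0 0 -25"

```text
clock: 23.8
tool_pos: [0.5732, -0.0608, 0.2107]
eef_rot: [-0.025, 1.0, -0.001, -0.001]
contact_force: [-0.3, -0.5, -0.9]
opening: 0.202
```

Run:
```python
from h import *
st(); print(rows(cw(-.005,-.036,.06),qyaw(182.9)))
p=r.snapshot("wrist"); cv2.imwrite(f"pics/m.png",p["img"])
```

```text
t 23.80 pos [ 0.5732 -0.0608  0.2107] eul [ 4.500e+00 -1.798e+02  1.000e-01] F [-0.3 -0.5 -0.9] op 0.202 q [ 0.35  0.71 -0.57  1.73  0.49  0.85  1.18]
(array([-0.003 ,  0.0006,  0.1507]), array([-0.06, -0.1 , -0.04]))
```

View pics/m.png

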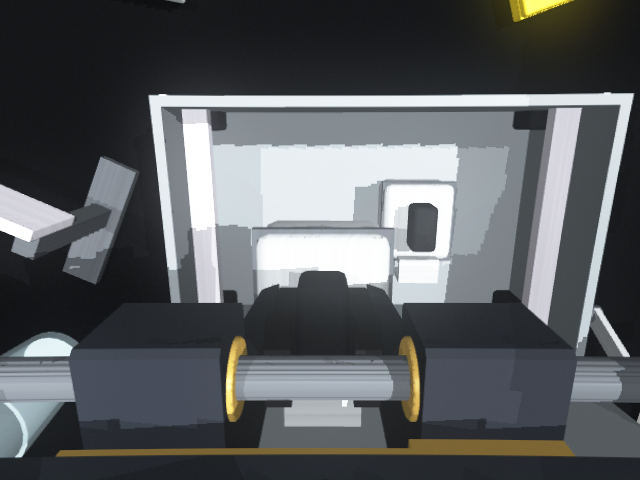

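Request:
carry_out --pt "-0.002 0 0.015 0 0 0" --pt "-0.003 0 0.04 0 0 0" --pt "-0.003 0 0.065 0 0 0" --pt "-0.003 0 0.09 0 0 0" --pt "-0.003 0 0.115 0 0 0" --pt "-0.003 0 0.135 0 0 0" --pt "-0.003 0 0.148 0 0 0" --pt "-0.003 0 0.154 0 0 0" --pt "-0.003 0 0.156 0 0 0" --pt "-0.003 0 0.158 0 0 0" --pt "-0.003 0 0.159 0 0 0"

```text
clock: 24.95
tool_pos: [0.5775, -0.0596, 0.0531]
eef_rot: [-0.025, 1.0, -0.0, 0.001]
contact_force: [0.1, -0.3, -2.3]
opening: 0.201
```

Request:
carry_out --pt "0 0 0.001 0 0 0" --pt "0 0 0.002 0 0 0" --pt "0 0 0.002 0 0 0"

```text
clock: 25.25
tool_pos: [0.578, -0.0595, 0.0518]
eef_rot: [-0.025, 1.0, -0.0, 0.001]
contact_force: [-0.7, 0.1, 5.2]
opening: 0.202
```

Request:
carry_out --pt "0 0 0.001 0 0 0" --pt "0 0 0.001 0 0 0" --pt "0 0 0.001 0 0 0"

```text
clock: 25.55
tool_pos: [0.5788, -0.0594, 0.0513]
eef_rot: [-0.025, 1.0, -0.0, 0.002]
contact_force: [0.6, -0.1, 8.2]
opening: 0.202
```

Request:
carry_out --pt "0 0 -0.001 0 0 0" --pt "0 0 -0.001 0 0 0" --pt "0 0 -0.001 0 0 0" --pt "0 0 -0.001 0 0 0" --fingers 150

```text
clock: 25.95
tool_pos: [0.5768, -0.0595, 0.0503]
eef_rot: [-0.025, 1.0, 0.0, -0.0]
contact_force: [0.3, -0.6, -0.8]
opening: 0.413
```

Request:
carry_out --pt "0 0 -0.015 0 0 0" --pt "0 0 -0.04 0 0 0" --pt "0 0 -0.075 0 0 0" --pt "0 0 -0.11 0 0 0" --pt "0 0 -0.15 0 0 0" --pt "0 0 -0.19 0 0 0" --pt "0 0 -0.22 0 0 0" --pt "0 0 -0.22 0 0 0"

```text
clock: 26.75
tool_pos: [0.5793, -0.0588, 0.2758]
eef_rot: [-0.025, 1.0, 0.0, 0.005]
contact_force: [1.0, 0.2, 0.2]
opening: 0.412
```

Run:
```python
from h import *
s=st()
p=r.snapshot("wrist"); cv2.imwrite(f"pics/n.png",p["img"])
for n in("side","scene"):
  p=r.snapshot(n); cv2.imwrite(f"pics/n_{n}.png",p["img"])
  for l in ("pot0","divider"):
    for o in r.spot_point(p,l): print(n,l,np.round(o["xyz"],4),o["p"])
print(rows([.505,.37,.32]))
```

```text
t 26.75 pos [ 0.5793 -0.0588  0.2758] eul [ -4.5 179.4   0. ] F [1.  0.2 0.2] op 0.412 q [ 0.38  0.64 -0.62  1.65  0.43  0.98  1.24]
side pot0 [0.5756 0.0108 0.0082] 0.9
side pot0 [ 0.5822 -0.057   0.0049] 0.63
side divider [ 5.527e-01  3.724e-01 -2.000e-04] 0.68
scene pot0 [ 0.5798 -0.0621  0.012 ] 0.54
scene divider [ 5.477e-01  3.724e-01 -2.000e-04] 0.85
scene divider [ 0.3917 -0.2288 -0.0009] 0.71
(array([ 0.0493,  0.4327, -0.0506]), None)
```

View pics/n.png

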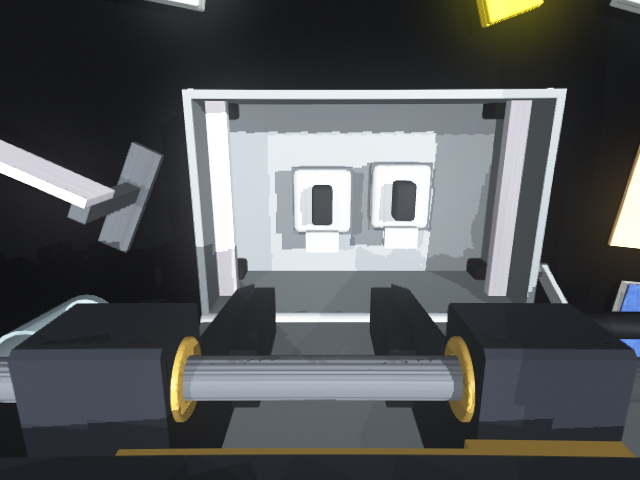

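View pics/n_scene.png

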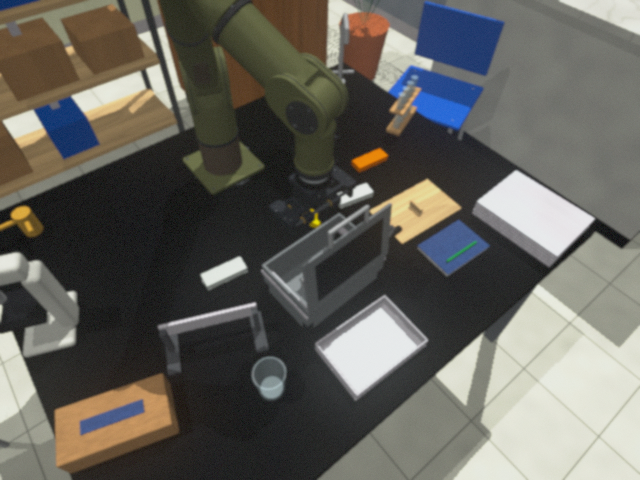

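Request:
carry_out --pt "0 0.01 -0.02 0 0 0" --pt "0.002 0.03 -0.05 0 0 0" --pt "0.004 0.065 -0.07 0 0 0" --pt "0.006 0.105 -0.084 0 0 0" --pt "0.008 0.15 -0.084 0 0 0" --pt "0.01 0.195 -0.084 0 0 0" --pt "0.012 0.24 -0.084 0 0 0" --pt "0.014 0.285 -0.084 0 0 0" --pt "0.016 0.33 -0.084 0 0 0" --pt "0.017 0.375 -0.084 0 0 0" --pt "0.017 0.41 -0.084 0 0 0" --pt "0.017 0.43 -0.084 0 0 0" --fingers 150

```text
clock: 28.3
tool_pos: [0.5362, 0.3729, 0.3532]
eef_rot: [-0.028, 1.0, 0.0, -0.001]
contact_force: [-0.4, -0.4, 0.2]
opening: 0.409
```

Request:
carry_out --pt "0 0 0 0 0 0" --pt "0 0 0 0 0 0"

```text
clock: 28.5
tool_pos: [0.5381, 0.3684, 0.3534]
eef_rot: [-0.026, 1.0, -0.001, -0.0]
contact_force: [-0.3, -0.6, 0.2]
opening: 0.412
```

Run:
```python
from h import *
s=st()
p=r.snapshot("wrist"); cv2.imwrite(f"pics/o.png",p["img"])
for o in r.spot_point(p,"divider"): print(np.round(o["xyz"],4),o["p"],proj(p,o["xyz"]))
```

```text
t 28.50 pos [0.5381 0.3684 0.3534] eul [   4.6 -179.9    0.2] F [-0.3 -0.6  0.2] op 0.412 q [-0.37  0.68 -0.62  1.3   0.39  1.29  0.64]
[0.5515 0.3694 0.0017] 0.77 [325.98996243 194.15080864]
```

View pics/o.png

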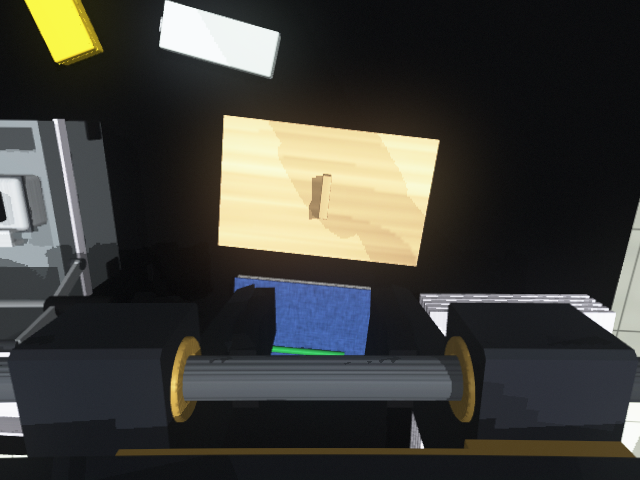

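```bash
cat >> h.py <<'E'
def quad(img_mask):
    c,_=cv2.findContours(img_mask,cv2.RETR_EXTERNAL,cv2.CHAIN_APPROX_NONE)
    c=max(c,key=cv2.contourArea); h=cv2.convexHull(c)
    for e in np.linspace(.01,.1,40):
        a=cv2.approxPolyDP(h,e*cv2.arcLength(h,True),True)
        if len(a)==4: return a[:,0]
E
python3 - <<'E'
from h import *
s=r.get_state()
p=r.snapshot("wrist"); s=st(); hsv=cv2.cvtColor(p["img"],cv2.COLOR_BGR2HSV)
m=cv2.inRange(hsv,(10,60,90),(28,255,255)); m[:, :200]=0; m[285:]=0
q=quad(m); print(q.tolist())
C=np.array([onz(p,u,.005) for u in q])
for i in range(4):
    d=C[(i+1)%4]-C[i]; print(np.round(C[i],4),round(np.linalg.norm(d),4),round(np.degrees(np.arctan2(d[1],d[0])),2))
ctr=C.mean(0); print(ctr)
for u in [(326,176),(326,218)]: print(np.round(onz(p,u,.027),4))
E
```

```text
t 28.65 pos [0.539  0.367  0.3542] eul [-4.300e+00  1.799e+02 -1.000e-01] F [ 0.1 -1.1  0.4] op 0.411 q [-0.37  0.68 -0.62  1.3   0.39  1.29  0.64]
[[224, 115], [440, 138], [417, 264], [219, 244]]
[0.4663 0.2486 0.005 ] 0.2494 86.91
[0.4797 0.4977 0.005 ] 0.1546 -3.53
[0.6341 0.4882 0.005 ] 0.2486 -93.24
[0.62   0.2399 0.005 ] 0.154 176.76
[0.55002397 0.36859223 0.005     ]
[0.5269 0.368  0.027 ]
[0.5756 0.3705 0.027 ]
```

Request:
carry_out --pt "-0.005 0 0.02 0 0 2" --pt "-0.009 0.001 0.05 0 0 4" --pt "-0.011 0.001 0.09 0 0 6" --pt "-0.011 0.001 0.13 0 0 6" --pt "-0.011 0.001 0.17 0 0 6" --pt "-0.011 0.001 0.21 0 0 6" --pt "-0.011 0.001 0.24 0 0 6" --pt "-0.011 0.001 0.265 0 0 6" --pt "-0.011 0.001 0.275 0 0 6" --pt "-0.011 0.001 0.275 0 0 6" --pt "-0.011 0.001 0.275 0 0 6"

```text
clock: 29.75
tool_pos: [0.55, 0.3708, 0.0807]
eef_rot: [0.027, 1.0, 0.001, 0.001]
contact_force: [0.0, 0.1, 1.1]
opening: 0.406
```

Run:
```python
from h import *
p=r.snapshot("wrist"); s=st(); cv2.imwrite("pics/p.png",p["img"])
print(rows([.5505,.3688,.009],qyaw(176.8)))
print(proj(p,[.5255,.3675,.027]),proj(p,[.5755,.370,.027]))
```

```text
t 29.80 pos [0.5502 0.3711 0.0811] eul [  4.9 179.8   0.2] F [-0.2  1.2 -0.2] op 0.413 q [-0.42  0.97 -0.47  1.54  0.57  0.76  0.39]
(array([-0.0003, -0.0024,  0.0721]), array([0.11, 0.12, 0.06]))
[316.00089573 216.47658183] [326.35273332 309.3563852 ]
```

View pics/p.png

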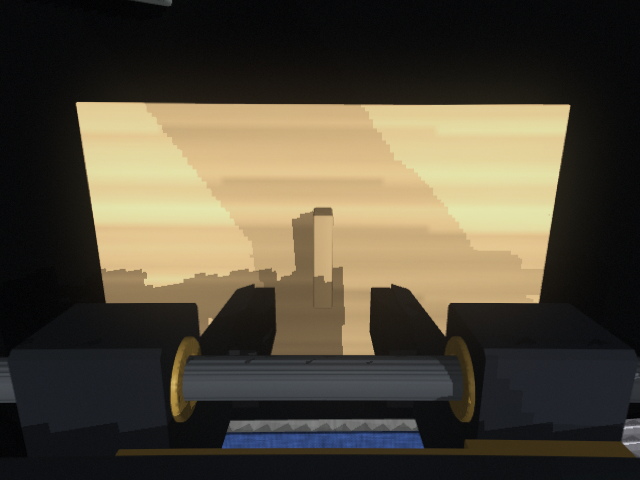

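Request:
carry_out --pt "0 0 0.02 0 0 0" --pt "0 0 0.04 0 0 0" --pt "0 0 0.058 0 0 0" --pt "0 0 0.068 0 0 0" --pt "0 0 0.071 0 0 0" --pt "0 0 0.071 0 0 0"

```text
clock: 30.4
tool_pos: [0.5492, 0.3708, 0.0085]
eef_rot: [0.027, 1.0, 0.0, 0.0]
contact_force: [-0.5, -0.3, -0.8]
opening: 0.409
```

Request:
carry_out --pt "0 0 0 0 0 0" --pt "0 0 0 0 0 0" --pt "0 0 0 0 0 0" --pt "0 0 0 0 0 0" --pt "0 0 0 0 0 0" --fingers 255 --grip_force 40

```text
clock: 30.9
tool_pos: [0.5494, 0.3708, 0.009]
eef_rot: [0.027, 1.0, 0.0, 0.0]
contact_force: [-0.5, -0.3, 2.5]
opening: 0.109
```

Run:
```python
from h import *
p=r.snapshot("wrist")
for pos,ro,us in [((.5732,-.0608,.2107),(-.025,1,-.001,-.001),[(149,95),(634,93)]),((.5697,.012,.212),(-.025,1,0,-.001),[(20,94),(500,94)]),((.5717,.0129,.214),(-.025,1,0,.003),[(19,90),(497,90)])]:
    M=T(p,{'eef_rot':np.array(ro),'tool_pos':np.array(pos)})
    a,b=[onz(p,u,.108,M) for u in us]; d=b-a; th=np.arctan2(d[1],d[0])-np.pi/2
    print(np.round(a,4),np.round(b,4),np.linalg.norm(d),np.degrees(th),(a+b)/2+.09*np.array([np.cos(th),np.sin(th),0]))
st(); print(rows(cw(-.058,0,.16),qyaw(182.9)))
```

```text
[ 0.4944 -0.1648  0.108 ] [0.4805 0.1061 0.108 ] 0.27121461586304524 2.9316418404869387 [ 0.5773033  -0.02473245  0.108     ]
[ 0.4946 -0.1636  0.108 ] [0.4803 0.1062 0.108 ] 0.2701807925815415 3.0237860307714834 [ 0.57731442 -0.02396795  0.108     ]
[ 0.4953 -0.1638  0.108 ] [0.481  0.1056 0.108 ] 0.26979098575680055 3.031202369837885 [ 0.57800699 -0.02437583  0.108     ]
t 30.95 pos [0.5494 0.3708 0.009 ] eul [  4.9 179.9   0. ] F [0.2 0.2 3.1] op 0.110 q [-0.45  1.07 -0.41  1.56  0.62  0.65  0.34]
(array([ 0.0066, -0.3986, -0.1513]), array([ 0.03,  0.04, -6.02]))
```

Request:
carry_out --pt "0 0 -0.01 0 0 0" --pt "0 0 -0.03 0 0 0" --pt "0 0 -0.06 0 0 0" --pt "0 0 -0.1 0 0 0" --pt "0 0 -0.135 0 0 0" --pt "0 0 -0.155 0 0 0" --pt "0 0 -0.155 0 0 0"

```text
clock: 31.65
tool_pos: [0.5505, 0.3721, 0.1671]
eef_rot: [0.027, 1.0, 0.002, 0.002]
contact_force: [0.2, 0.9, -1.6]
opening: 0.111
```

Run:
```python
from h import *
st(); print(rows(cw(-.058,0,.162),qyaw(182.9)))
p=r.snapshot("wrist"); cv2.imwrite("pics/q.png",p["img"])
p=r.snapshot("side"); cv2.imwrite("pics/q_s.png",p["img"])
```

```text
t 31.65 pos [0.5505 0.3721 0.1671] eul [  4.9 179.7   0.4] F [ 0.2  0.9 -1.6] op 0.111 q [-0.4   0.86 -0.52  1.5   0.5   0.91  0.44]
(array([ 0.0077, -0.4001,  0.0033]), array([ 0.24,  0.28, -6.01]))
```

View pics/q.png

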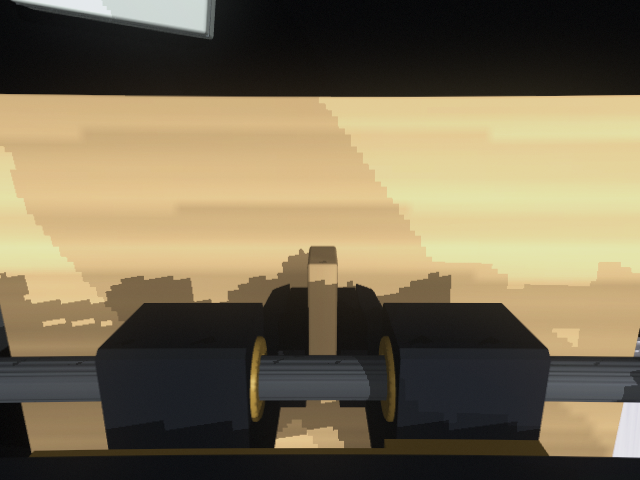

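View pics/q_s.png

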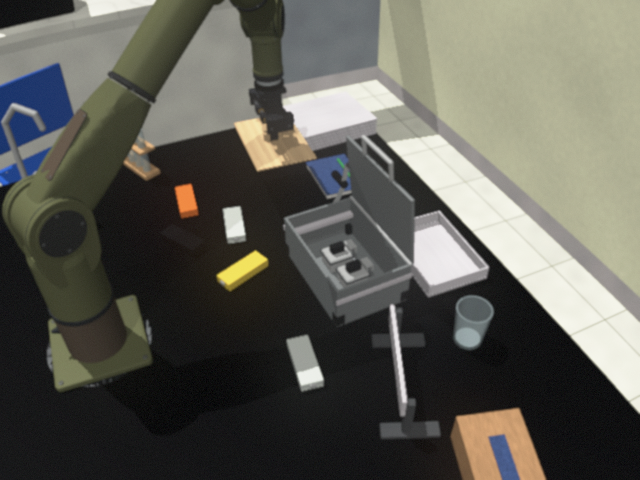

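Request:
carry_out --pt "0.012 -0.01 0.0 0 0 0" --pt "0.03 -0.035 0.0 0 0 0" --pt "0.03 -0.07 0.0 0 0 -0.5" --pt "0.03 -0.11 0.0 0 0 -1" --pt "0.028 -0.155 0.0 0 0 -2" --pt "0.024 -0.2 0.0 0 0 -3" --pt "0.02 -0.245 0.0 0 0 -4" --pt "0.016 -0.29 0.0 0 0 -5" --pt "0.012 -0.335 0.0 0 0 -6" --pt "0.009 -0.37 0 0 0 -6.1" --pt "0.008 -0.392 0.0 0 0 -6.1" --pt "0.008 -0.4 0 0 0 -6.1"

```text
clock: 32.95
tool_pos: [0.5179, -0.0321, 0.1615]
eef_rot: [-0.024, 1.0, -0.001, -0.002]
contact_force: [-0.6, -0.3, -1.5]
opening: 0.113
```

Request:
carry_out --pt "0 0 0 0 0 0" --pt "0 0 0 0 0 0"

```text
clock: 33.15
tool_pos: [0.5193, -0.0265, 0.163]
eef_rot: [-0.027, 1.0, 0.001, -0.0]
contact_force: [-0.4, 0.9, -2.4]
opening: 0.109
```

```bash
sed -i 's/c0=np.array(\[0.579,-0.024,0\])/c0=np.array([0.578,-0.0242,0])/' h.py
python3 - <<'E'
from h import *
st(); print(rows(cw(-.04,0,.135),qyaw(182.9)),rows(cw(0,0,.135)))
p=r.snapshot("wrist"); cv2.imwrite("pics/r.png",p["img"])
p=r.snapshot("side"); cv2.imwrite("pics/r_s.png",p["img"])
E
```

```text
t 33.15 pos [ 0.5193 -0.0265  0.163 ] eul [   4.9 -179.9   -0.2] F [-0.4  0.9 -2.4] op 0.109 q [ 0.32  0.72 -0.59  1.94  0.63  0.67  0.96]
(array([-0.0188, -0.0008,  0.028 ]), array([ 0.1 , -0.03,  0.22])) (array([-0.0588, -0.001 ,  0.028 ]), None)
```

View pics/r_s.png

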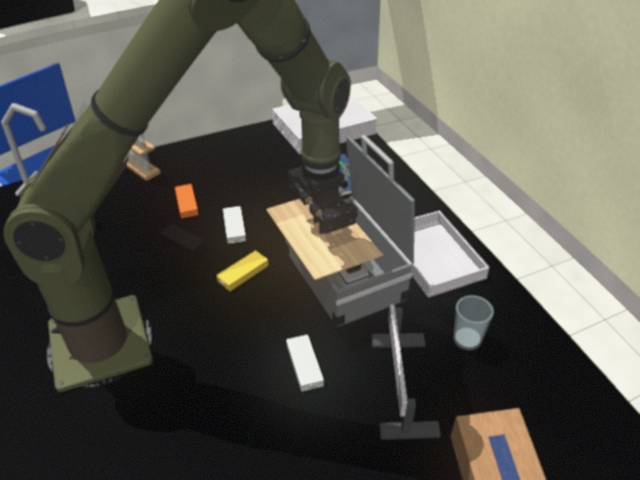

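View pics/r.png

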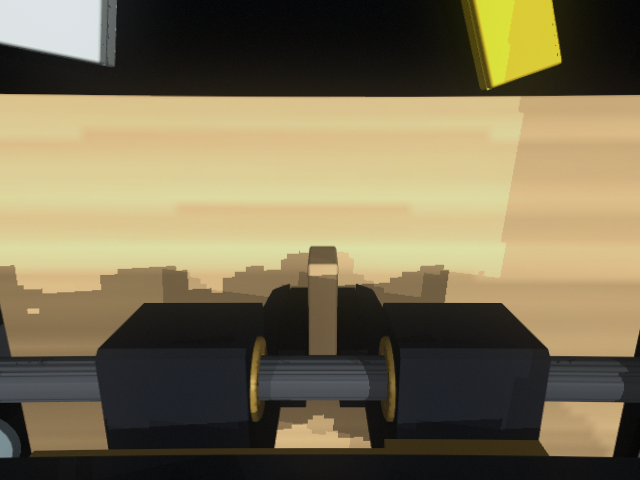

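Request:
carry_out --pt "0 -0.0005 0.008 0 0 0" --pt "0 -0.001 0.02 0 0 0.1" --pt "-0.005 -0.001 0.03 0 0 0.2" --pt "-0.015 -0.001 0.033 0 0 0.2" --pt "-0.03 -0.001 0.033 0 0 0.2" --pt "-0.043 -0.001 0.033 0 0 0.2" --pt "-0.053 -0.001 0.033 0 0 0.2" --pt "-0.0585 -0.001 0.033 0 0 0.2" --pt "-0.0585 -0.001 0.033 0 0 0.2" --pt "-0.0585 -0.001 0.033 0 0 0.2"

```text
clock: 34.25
tool_pos: [0.5777, -0.0263, 0.1302]
eef_rot: [-0.024, 1.0, -0.0, -0.0]
contact_force: [1.3, 0.3, -1.9]
opening: 0.106
```

Run:
```python
from h import *
st(); print(rows(cw(0,0,.09),qyaw(182.95)))
p=r.snapshot("wrist"); cv2.imwrite("pics/s.png",p["img"])
print([proj(p,cw(-.09,y,.108)) for y in(-.136,.136)],[proj(p,cw(-.078,y,.126)) for y in(-.125,.125)])
p=r.snapshot("side"); cv2.imwrite("pics/s_s.png",p["img"][150:350,220:480].repeat(3,0).repeat(3,1))
p=r.snapshot("scene"); cv2.imwrite("pics/s_c.png",p["img"][150:350,220:480].repeat(3,0).repeat(3,1))
```

```text
t 34.25 pos [ 0.5777 -0.0263  0.1302] eul [   4.4 -179.9    0. ] F [ 1.3  0.3 -1.9] op 0.106 q [ 0.29  0.83 -0.56  1.79  0.64  0.71  0.99]
(array([-0.0005,  0.0021,  0.0402]), array([-0.  , -0.04, -0.15]))
[array([-36.23283261,  63.21061146]), array([703.87242245,  61.67995752])] [array([-38.71664718,  94.61625862]), array([708.64743422,  93.15298595])]
```

View pics/s_s.png

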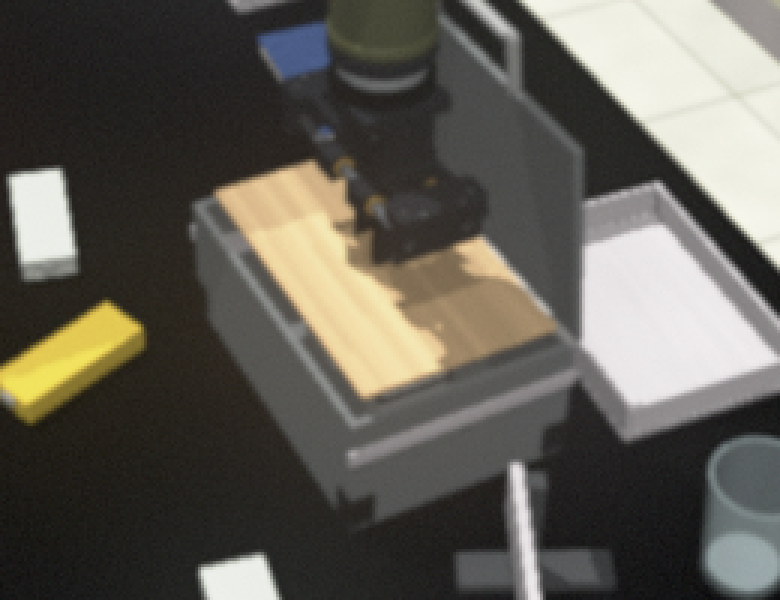

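View pics/s.png

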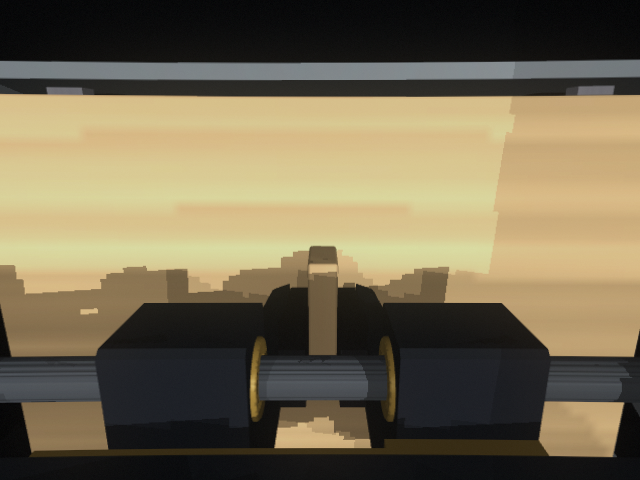

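View pics/s_c.png

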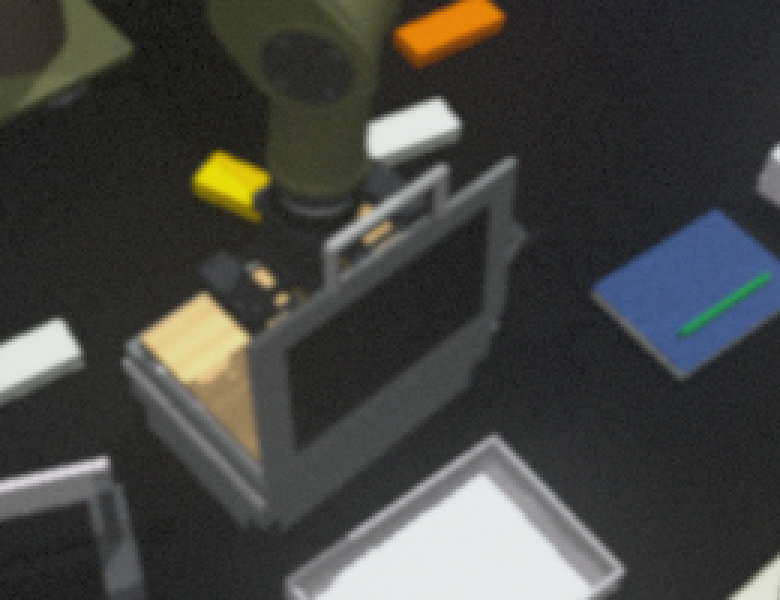

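Request:
carry_out --pt "0 0.002 0.003 0 0 -0.1" --pt "0 0.002 0.008 0 0 -0.1" --pt "0 0.002 0.015 0 0 -0.1" --pt "0 0.002 0.022 0 0 -0.1" --pt "0 0.002 0.03 0 0 -0.1" --pt "0 0.002 0.037 0 0 -0.1" --pt "0 0.002 0.042 0 0 -0.1" --pt "0 0.002 0.044 0 0 -0.1" --pt "0 0.002 0.044 0 0 -0.1"

```text
clock: 35.3
tool_pos: [0.5778, -0.0243, 0.0861]
eef_rot: [-0.025, 1.0, 0.0, -0.0]
contact_force: [-0.1, 0.7, -1.2]
opening: 0.109
```

Run:
```python
from h import *
st(); print(rows(cw(0,0,.081),qyaw(182.95)))
p=r.snapshot("wrist"); cv2.imwrite("pics/t.png",p["img"])
p=r.snapshot("side"); cv2.imwrite("pics/t_s.png",p["img"][150:350,220:480].repeat(3,0).repeat(3,1))
```

```text
t 35.30 pos [ 0.5778 -0.0243  0.0861] eul [   4.6 -179.9   -0. ] F [-0.1  0.7 -1.2] op 0.109 q [ 0.25  0.89 -0.51  1.81  0.7   0.63  0.93]
(array([-0.0002,  0.0001,  0.0051]), array([ 0.  , -0.02, -0.04]))
```

View pics/t_s.png

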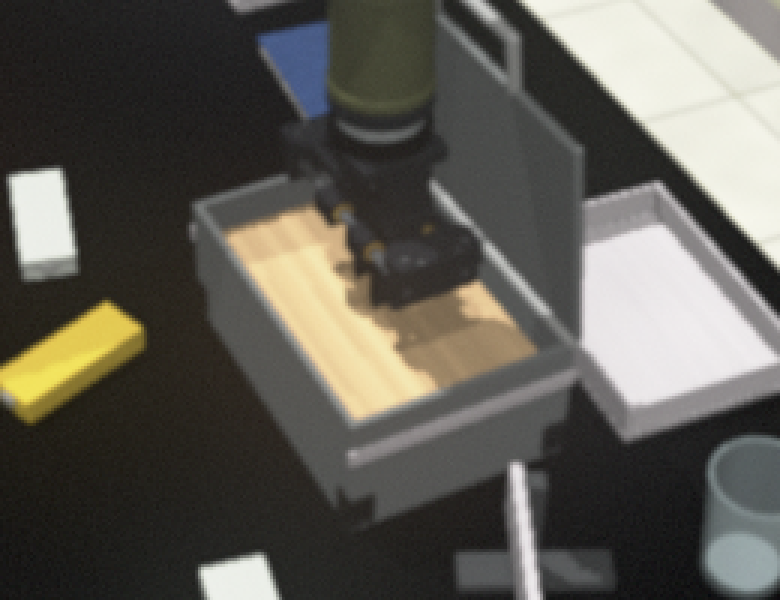

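View pics/t.png

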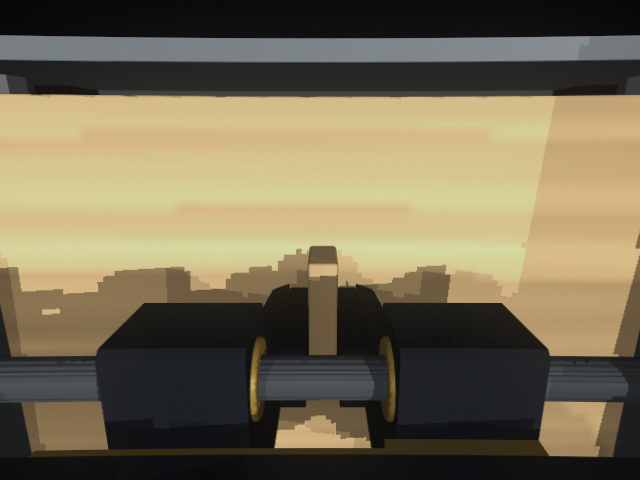

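Board is inside, level. Settle it.

Request:
carry_out --pt "0 0 0.002 0 0 0" --pt "0 0 0.003 0 0 0" --pt "0 0 0.004 0 0 0" --pt "0 0 0.004 0 0 0"

```text
clock: 35.8
tool_pos: [0.5778, -0.0244, 0.0823]
eef_rot: [-0.025, 1.0, -0.0, -0.0]
contact_force: [-0.5, 0.7, -0.7]
opening: 0.114
```

Request:
carry_out --pt "0 0 0.001 0 0 0" --pt "0 0 0.002 0 0 0" --pt "0 0 0.002 0 0 0"

```text
clock: 36.1
tool_pos: [0.578, -0.0243, 0.0809]
eef_rot: [-0.025, 1.0, -0.0, 0.0]
contact_force: [-1.1, -0.5, 3.2]
opening: 0.111
```

Request:
carry_out --pt "0 0 0 0 0 0" --pt "0 0 0 0 0 0" --pt "0 0 0 0 0 0" --pt "0 0 0 0 0 0" --fingers 150

```text
clock: 36.5
tool_pos: [0.5779, -0.0243, 0.0803]
eef_rot: [-0.025, 1.0, 0.0, 0.0]
contact_force: [-0.5, -0.0, -0.0]
opening: 0.411
```

Request:
carry_out --pt "0 0 -0.01 0 0 0" --pt "0 0 -0.03 0 0 0" --pt "0 0 -0.06 0 0 0" --pt "0.01 0 -0.1 0 0 0" --pt "0.02 0 -0.14 0 0 0" --pt "0.02 0 -0.18 0 0 0" --pt "0.02 0 -0.2 0 0 0" --pt "0.02 0 -0.2 0 0 0" --pt "0.02 0 -0.2 0 0 0"

```text
clock: 37.4
tool_pos: [0.5576, -0.0256, 0.2806]
eef_rot: [-0.025, 1.0, -0.0, 0.0]
contact_force: [-0.5, 0.9, -0.7]
opening: 0.412
```

Run:
```python
from h import *
p=r.snapshot("wrist"); cv2.imwrite("pics/u.png",p["img"]); st()
p=r.snapshot("side"); cv2.imwrite("pics/u_s.png",p["img"][100:340,160:480].repeat(2,0).repeat(2,1))
for l in ("divider","slides0"):
    for o in r.spot_point(p,l): print(l,np.round(o["xyz"],4),o["p"])
```

```text
t 37.45 pos [ 0.5572 -0.0257  0.2797] eul [   4.6 -179.9    0. ] F [-0.3 -0.7 -0.5] op 0.410 q [ 0.37  0.62 -0.7   1.7   0.46  0.99  1.13]
divider [ 0.5793 -0.0232  0.0705] 0.57
slides0 [0.2992 0.4039 0.0016] 0.98
slides0 [ 0.3933 -0.23    0.0032] 0.94
slides0 [ 0.3576  0.0749 -0.0028] 0.89
slides0 [2.494e-01 2.498e-01 2.000e-04] 0.86
slides0 [0.3883 0.2519 0.0022] 0.78
slides0 [ 0.7357 -0.3069 -0.0038] 0.64
```

View pics/u_s.png

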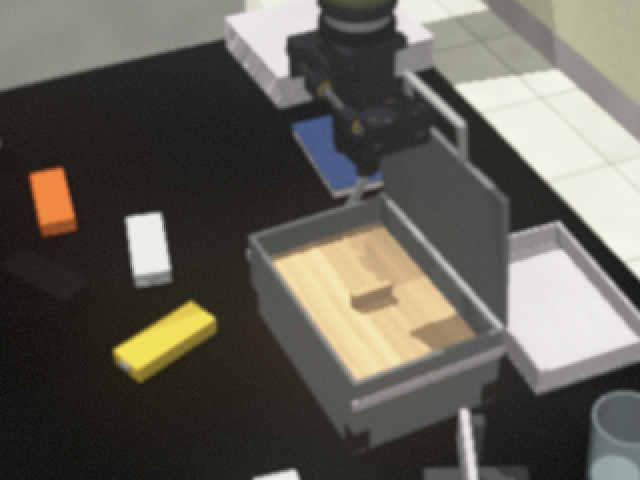

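View pics/u.png

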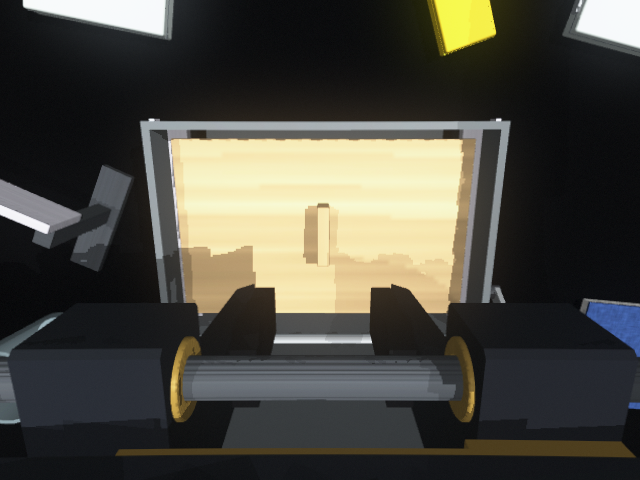

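Request:
carry_out --pt "0.012 -0.015 0 0 0 0" --pt "0.035 -0.04 0 0 0 0" --pt "0.065 -0.07 0 0 0 0" --pt "0.095 -0.105 0 0 0 0" --pt "0.125 -0.14 0 0 0 0" --pt "0.15 -0.168 0 0 0 0" --pt "0.168 -0.187 0 0 0 0" --pt "0.174 -0.195 0 0 0 0" --pt "0.174 -0.195 0 0 0 0" --pt "0.174 -0.195 0 0 0 0" --fingers 20

```text
clock: 38.6
tool_pos: [0.3952, -0.2277, 0.2804]
eef_rot: [-0.026, 1.0, 0.001, 0.001]
contact_force: [-0.3, 0.2, 1.2]
opening: 0.921
```

Run:
```python
from h import *
p=r.snapshot("wrist"); cv2.imwrite("pics/v.png",p["img"]); s=st()
hsv=cv2.cvtColor(p["img"],cv2.COLOR_BGR2HSV); m=cv2.inRange(hsv,(0,0,150),(180,60,255)); m[290:]=0
q=quad(m); print(q.tolist())
C=np.array([onz(p,u,.022) for u in q])
for i in range(4):
    d=C[(i+1)%4]-C[i]; print(np.round(C[i],4),round(np.linalg.norm(d),4),round(np.degrees(np.arctan2(d[1],d[0])),2))
print(C.mean(0))
```

```text
t 38.65 pos [ 0.3954 -0.2274  0.2805] eul [-4.800e+00  1.799e+02  1.000e-01] F [-1.4  0.5 -0.3] op 0.923 q [ 0.93  0.49 -0.76  1.98  0.45  0.84  1.55]
[[263, 159], [383, 180], [374, 224], [257, 204]]
[ 0.3625 -0.2879  0.022 ] 0.1176 83.23
[ 0.3764 -0.1711  0.022 ] 0.0445 -6.31
[ 0.4206 -0.176   0.022 ] 0.118 -96.84
[ 0.4066 -0.2932  0.022 ] 0.0444 173.15
[ 0.39150684 -0.23204158  0.022     ]
```

View pics/v.png

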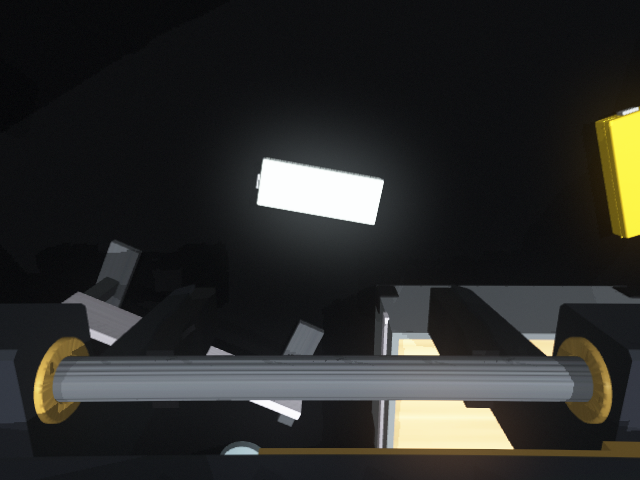

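Request:
carry_out --pt "0 0 0 0 0 8.3" --pt "0.001 -0.001 0.01 0 0 16.6" --pt "0.002 -0.002 0.02 0 0 24.9" --pt "0.003 -0.003 0.04 0 0 33.2" --pt "0.004 -0.004 0.06 0 0 41.5" --pt "0.004 -0.004 0.08 0 0 49.8" --pt "0.004 -0.004 0.1 0 0 58.1" --pt "0.004 -0.004 0.12 0 0 66.4" --pt "0.004 -0.004 0.14 0 0 74.7" --pt "0.004 -0.004 0.16 0 0 83" --pt "0.004 -0.004 0.175 0 0 91.3" --pt "0.004 -0.004 0.18 0 0 99.6" --fingers 40

```text
clock: 39.85
tool_pos: [0.3914, -0.231, 0.0989]
eef_rot: [0.748, 0.664, 0.0, -0.001]
contact_force: [-0.3, 0.5, -0.3]
opening: 0.843
```

Request:
carry_out --pt "0 0 0 0 0 0" --pt "0 0 0 0 0 0" --pt "0 0 0 0 0 0"

```text
clock: 40.15
tool_pos: [0.3911, -0.2326, 0.1008]
eef_rot: [0.746, 0.666, 0.001, 0.0]
contact_force: [0.1, 0.7, 0.1]
opening: 0.845
```

Run:
```python
from h import *
p=r.snapshot("wrist"); cv2.imwrite("pics/w.png",p["img"]); s=st()
print(rows([.3915,-.232,.004],qyaw(83.2)))
```

```text
t 40.20 pos [ 0.3909 -0.2329  0.1008] eul [1.343e+02 1.198e+02 1.000e-01] F [-0.2 -0.2  0.4] op 0.847 q [ 0.48  0.74 -0.07  2.19  0.2   0.22  0.12]
(array([0.0009, 0.0004, 0.0968]), array([ 0.08, -0.01,  0.25]))
```

View pics/w.png

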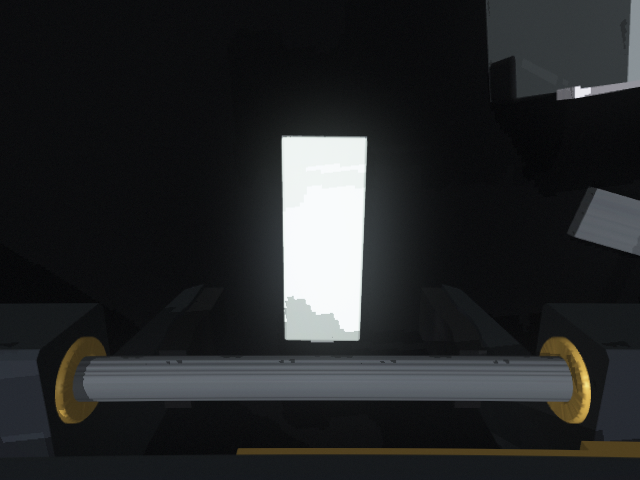

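Request:
carry_out --pt "0.001 0 0.02 0 0 0" --pt "0.001 0 0.045 0 0 0" --pt "0.001 0 0.07 0 0 0" --pt "0.001 0 0.085 0 0 0" --pt "0.001 0 0.093 0 0 0" --pt "0.001 0 0.095 0 0 0" --pt "0.001 0 0.095 0 0 0"

```text
clock: 40.9
tool_pos: [0.392, -0.2343, 0.0117]
eef_rot: [0.747, 0.665, -0.002, -0.002]
contact_force: [0.2, -0.7, -0.5]
opening: 0.844
```

Request:
carry_out --pt "0 0 0 0 0 0" --pt "0 0 0 0 0 0" --pt "0 0 0 0 0 0" --pt "0 0 0 0 0 0" --pt "0 0 0 0 0 0" --fingers 255 --grip_force 40

```text
clock: 41.4
tool_pos: [0.3916, -0.2342, 0.0119]
eef_rot: [0.747, 0.665, -0.003, -0.002]
contact_force: [-0.4, 0.0, 3.2]
opening: 0.513
```

Request:
carry_out --pt "0 0 -0.01 0 0 0" --pt "0 0 -0.035 0 0 0" --pt "0 0 -0.07 0 0 0" --pt "0 0 -0.11 0 0 0" --pt "0 0 -0.15 0 0 0" --pt "0 0 -0.17 0 0 0" --pt "0 0 -0.17 0 0 0"

```text
clock: 42.1
tool_pos: [0.3938, -0.2347, 0.1839]
eef_rot: [0.747, 0.664, -0.002, -0.0]
contact_force: [0.6, -1.4, -1.2]
opening: 0.518
```

Run:
```python
from h import *
p=r.snapshot("wrist"); cv2.imwrite("pics/x.png",p["img"]); s=st()
print(rows(cw(-.02,-.068,.18),qyaw(182.9)))
```

```text
t 42.15 pos [ 0.3928 -0.2346  0.1824] eul [-134.4 -119.5    0.4] F [ 0.   0.3 -2.3] op 0.517 q [ 0.85  0.64 -0.66  2.1   0.68  0.63 -0.4 ]
(array([0.1603, 0.1509, 0.0013]), array([ -0.29,  -0.23, -99.64]))
```

View pics/x.png

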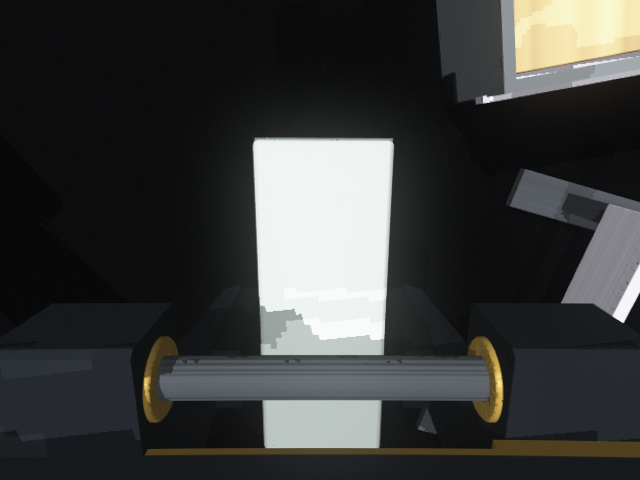

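Request:
carry_out --pt "0.005 0.005 0 0 0 -8.3" --pt "0.015 0.015 0 0 0 -16.6" --pt "0.03 0.03 0 0 0 -24.9" --pt "0.047 0.045 0 0 0 -33.2" --pt "0.064 0.06 0 0 0 -41.5" --pt "0.081 0.076 0 0 0 -49.8" --pt "0.098 0.092 0 0 0 -58.1" --pt "0.115 0.108 0 0 0 -66.4" --pt "0.13 0.123 0 0 0 -74.7" --pt "0.145 0.137 0 0 0 -83" --pt "0.155 0.147 0 0 0 -91.3" --pt "0.16 0.151 0 0 0 -99.6"

```text
clock: 43.35
tool_pos: [0.5612, -0.0913, 0.1781]
eef_rot: [-0.029, 1.0, 0.001, -0.005]
contact_force: [-0.4, -0.3, -0.8]
opening: 0.519
```

Request:
carry_out --pt "0 0 0 0 0 0" --pt "0 0 0 0 0 0" --pt "0 0 0 0 0 0"

```text
clock: 43.65
tool_pos: [0.5604, -0.0935, 0.1796]
eef_rot: [-0.024, 1.0, -0.0, -0.005]
contact_force: [-0.2, 0.2, -0.2]
opening: 0.517
```

Run:
```python
from h import *
p=r.snapshot("wrist"); cv2.imwrite("pics/y.png",p["img"]); s=st()
print(rows(cw(.003,-.066,.095),qyaw(182.9)))
```

```text
t 43.70 pos [ 0.5606 -0.0935  0.1799] eul [   4.4 -179.5    0. ] F [-0.7  0.1 -1.6] op 0.520 q [ 0.65  0.91 -1.08  1.77  0.91  1.07  0.85]
(array([-0.0246,  0.0024,  0.0847]), array([-0.  , -0.49, -0.11]))
```

View pics/y.png

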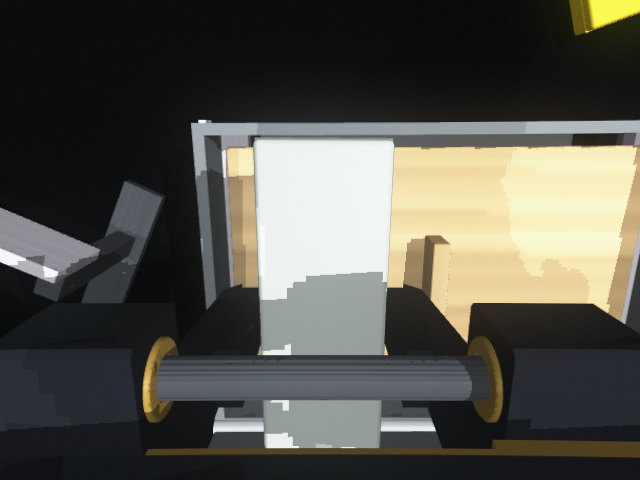

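Request:
carry_out --pt "-0.005 0.001 0.005 0 -0.2 0" --pt "-0.012 0.002 0.015 0 -0.4 -0.1" --pt "-0.02 0.002 0.03 0 -0.5 -0.1" --pt "-0.0245 0.002 0.045 0 -0.5 -0.1" --pt "-0.0245 0.002 0.06 0 -0.5 -0.1" --pt "-0.0245 0.002 0.073 0 -0.5 -0.1" --pt "-0.0245 0.002 0.082 0 -0.5 -0.1" --pt "-0.0245 0.002 0.085 0 -0.5 -0.1" --pt "-0.0245 0.002 0.085 0 -0.5 -0.1"

```text
clock: 44.6
tool_pos: [0.5848, -0.0896, 0.095]
eef_rot: [-0.026, 1.0, 0.0, 0.0]
contact_force: [0.6, -0.6, -1.1]
opening: 0.516
```

Request:
carry_out --pt "0 0 0.002 0 0 0" --pt "0 0 0.003 0 0 0" --pt "0 0 0.003 0 0 0"

```text
clock: 44.9
tool_pos: [0.5852, -0.0897, 0.0926]
eef_rot: [-0.026, 1.0, 0.0, 0.001]
contact_force: [0.0, 0.7, -0.7]
opening: 0.519
```

Request:
carry_out --pt "0 0 0.001 0 0 0" --pt "0 0 0.002 0 0 0" --pt "0 0 0.003 0 0 0" --pt "0 0 0.003 0 0 0"

```text
clock: 45.3
tool_pos: [0.5851, -0.0896, 0.0893]
eef_rot: [-0.026, 1.0, 0.0, 0.001]
contact_force: [0.3, -0.7, -1.9]
opening: 0.518
```

Request:
carry_out --pt "0 0 0.001 0 0 0" --pt "0 0 0.002 0 0 0" --pt "0 0 0.002 0 0 0"

```text
clock: 45.6
tool_pos: [0.5851, -0.0895, 0.0891]
eef_rot: [-0.026, 1.0, -0.0, 0.001]
contact_force: [-4.1, -0.2, 11.5]
opening: 0.517
```

Run:
```python
from h import *
p=r.snapshot("wrist"); cv2.imwrite("pics/z.png",p["img"]); s=st()
p=r.snapshot("side"); cv2.imwrite("pics/z_s.png",p["img"][150:350,220:480].repeat(3,0).repeat(3,1))
```

```text
t 45.65 pos [ 0.5851 -0.0896  0.0891] eul [ -4.7 179.8  -0. ] F [-3.6 -0.8 10.9] op 0.516 q [ 0.58  1.04 -0.98  1.76  1.06  0.97  0.77]
```

View pics/z_s.png

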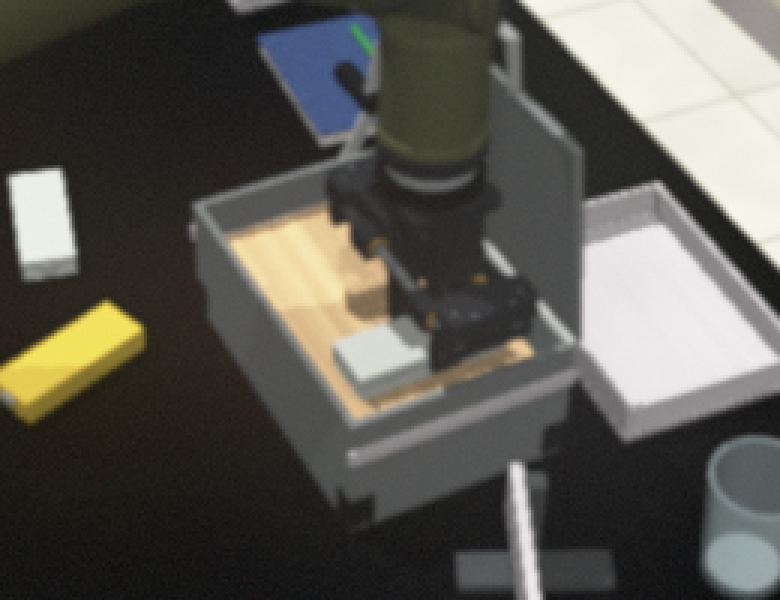

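Resting on the divider. Release to about 60 mm and rise.

Request:
carry_out --pt "0 0 -0.001 0 0 0" --pt "0 0 -0.001 0 0 0" --pt "0 0 -0.001 0 0 0" --pt "0 0 -0.001 0 0 0" --fingers 85

```text
clock: 46.1
tool_pos: [0.585, -0.0896, 0.0881]
eef_rot: [-0.026, 1.0, 0.0, 0.001]
contact_force: [-0.3, -0.5, 0.5]
opening: 0.664
```

Request:
carry_out --pt "0 0 -0.01 0 0 0" --pt "0 0 -0.03 0 0 0" --pt "0 0 -0.06 0 0 0" --pt "0 0 -0.1 0 0 0" --pt "0.02 0.01 -0.14 0 0 0" --pt "0.04 0.04 -0.18 0 0 0" --pt "0.06 0.08 -0.2 0 0 0" --pt "0.08 0.12 -0.2 0 0 0" --pt "0.11 0.16 -0.2 0 0 0" --pt "0.14 0.2 -0.2 0 0 0" --pt "0.16 0.24 -0.2 0 0 0" --pt "0.17 0.28 -0.2 0 0 0"

```text
clock: 47.3
tool_pos: [0.3981, 0.1819, 0.289]
eef_rot: [-0.027, 1.0, -0.0, 0.001]
contact_force: [0.1, 0.7, 0.5]
opening: 0.671
```

Run:
```python
from h import *
p=r.snapshot("wrist"); cv2.imwrite("pics/aa.png",p["img"]); s=st()
p=r.snapshot("scene")
for o in r.spot_point(p,"slides0"): print(np.round(o["xyz"],4),o["p"])
p=r.snapshot("side"); cv2.imwrite("pics/aa_s.png",p["img"])
for o in r.spot_point(p,"slides0"): print(np.round(o["xyz"],4),o["p"])
print(rows([.388,.252,.28],qyaw(182.9)))
```

```text
t 47.35 pos [0.3964 0.1905 0.2907] eul [ -5.8 179.7   0.8] F [-1.9  5.4  1.4] op 0.667 q [ 0.2   0.6  -1.2   2.    0.67  1.    0.31]
[0.3607 0.0755 0.001 ] 0.97
[ 0.2516  0.2502 -0.0005] 0.86
[ 0.3943  0.2509 -0.0038] 0.8
[0.2934 0.4067 0.002 ] 0.66
[ 0.5799 -0.0878  0.0801] 0.58
[ 0.5776 -0.0883  0.078 ] 0.9
[0.2491 0.2472 0.0017] 0.9
[ 0.3619  0.0761 -0.0012] 0.8
[3.876e-01 2.539e-01 1.000e-04] 0.76
[0.2967 0.4046 0.0018] 0.74
(array([0.0086, 0.0722, 0.0084]), array([-0.02,  0.1 ,  0.12]))
```

View pics/aa_s.png

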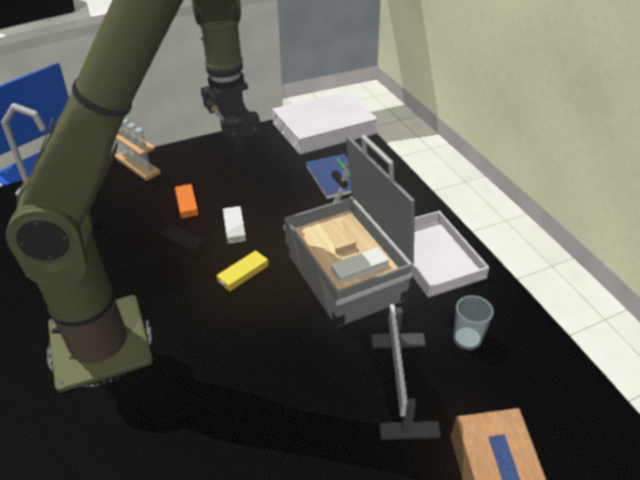

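Request:
carry_out --pt "0 0.003 0 0 0 8.4" --pt "0.002 0.01 0 0 0 16.8" --pt "0.004 0.02 0 0 0 25.2" --pt "0.006 0.03 0 0 0 33.6" --pt "0.008 0.04 0 0 0 42" --pt "0.008 0.05 0 0 0 50.4" --pt "0.008 0.06 0 0 0 58.8" --pt "0.008 0.065 0 0 0 67.2" --pt "0.008 0.07 0 0 0 75.6" --pt "0.008 0.072 0 0 0 84" --pt "0.008 0.072 0 0 0 92.4" --pt "0.008 0.072 0 0 0 100" --fingers 40

```text
clock: 48.75
tool_pos: [0.3895, 0.2506, 0.2881]
eef_rot: [0.752, 0.659, 0.0, 0.0]
contact_force: [-0.7, 0.4, 0.0]
opening: 0.844
```

Request:
carry_out --pt "0 0 0 0 0 0" --pt "0 0 0 0 0 0" --pt "0 0 0 0 0 0"

```text
clock: 49.05
tool_pos: [0.3888, 0.2517, 0.2882]
eef_rot: [0.749, 0.663, 0.001, 0.0]
contact_force: [0.1, -0.0, 0.2]
opening: 0.843
```

Run:
```python
from h import *
p=r.snapshot("wrist"); cv2.imwrite("pics/ab.png",p["img"]); s=st()
hsv=cv2.cvtColor(p["img"],cv2.COLOR_BGR2HSV); m=cv2.inRange(hsv,(0,0,150),(180,60,255)); m[290:]=0
q=quad(m); print(q.tolist())
C=np.array([onz(p,u,.022) for u in q])
for i in range(4):
    d=C[(i+1)%4]-C[i]; print(np.round(C[i],4),round(np.linalg.norm(d),4),round(np.degrees(np.arctan2(d[1],d[0])),2))
print(C.mean(0))
```

```text
t 49.10 pos [0.3887 0.2519 0.2882] eul [1.347e+02 1.193e+02 1.000e-01] F [0.3 0.8 0.7] op 0.847 q [-0.23  0.47 -0.66  1.95  0.38  0.85 -1.22]
[[305, 133], [351, 139], [340, 254], [297, 250]]
[0.3799 0.3122 0.022 ] 0.0447 -14.13
[0.4232 0.3013 0.022 ] 0.1166 -101.49
[0.4   0.187 0.022] 0.0449 167.48
[0.3562 0.1967 0.022 ] 0.1179 78.38
[0.38983067 0.24929607 0.022     ]
```

View pics/ab.png

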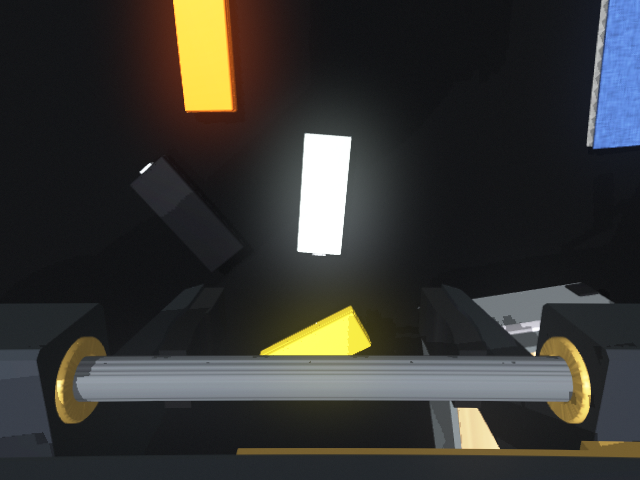

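Request:
carry_out --pt "-0.001 0.001 0.015 0 0 2" --pt "-0.002 0.001 0.04 0 0 4" --pt "-0.0025 0.0015 0.08 0 0 5" --pt "-0.0025 0.0015 0.12 0 0 5" --pt "-0.0025 0.0015 0.16 0 0 5" --pt "-0.0025 0.0015 0.19 0 0 5" --pt "-0.0025 0.0015 0.205 0 0 5" --pt "-0.0025 0.0015 0.21 0 0 5" --pt "-0.0025 0.0015 0.21 0 0 5" --fingers 75

```text
clock: 50.0
tool_pos: [0.3899, 0.25, 0.0779]
eef_rot: [0.777, 0.63, 0.0, 0.0]
contact_force: [-0.2, -0.2, -0.5]
opening: 0.706
```

Run:
```python
from h import *
p=r.snapshot("wrist"); cv2.imwrite("pics/ac.png",p["img"]); s=st()
print(rows([.3898,.2493,.008],qyaw(78)))
```

```text
t 50.05 pos [0.3902 0.2501 0.0786] eul [139.9 113.3   0.2] F [-0.4  0.5  0.9] op 0.704 q [-0.51  0.79 -0.26  2.17  0.76  0.27 -1.64]
(array([-0.001 , -0.0003,  0.0706]), array([ 0.08, -0.09,  0.03]))
```

View pics/ac.png

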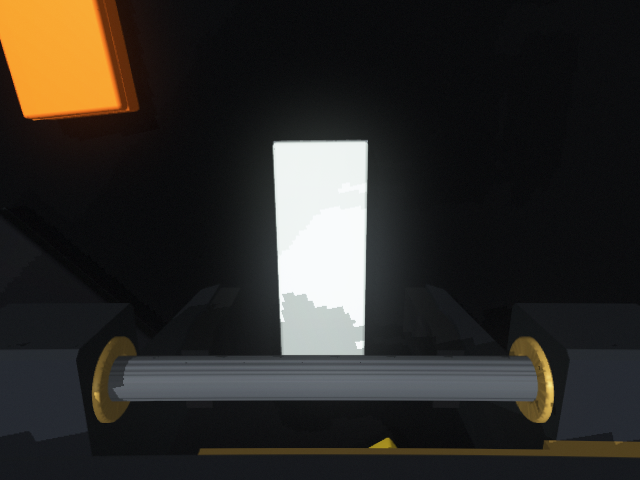

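Request:
carry_out --pt "-0.001 0 0.02 0 0 0" --pt "-0.001 0 0.04 0 0 0" --pt "-0.001 0 0.058 0 0 0" --pt "-0.001 0 0.067 0 0 0" --pt "-0.001 0 0.07 0 0 0" --pt "-0.001 0 0.07 0 0 0" --pt "-0.001 0 0.07 0 0 0"

```text
clock: 50.75
tool_pos: [0.3907, 0.2496, 0.0091]
eef_rot: [0.777, 0.629, 0.002, -0.0]
contact_force: [-0.2, -0.4, -0.4]
opening: 0.704
```

Request:
carry_out --pt "0 0 0 0 0 0" --pt "0 0 0 0 0 0" --pt "0 0 0 0 0 0" --pt "0 0 0 0 0 0" --pt "0 0 0 0 0 0" --fingers 255

```text
clock: 51.25
tool_pos: [0.3902, 0.2493, 0.0088]
eef_rot: [0.777, 0.629, 0.001, 0.0]
contact_force: [0.3, -0.0, 5.8]
opening: 0.516
```

Request:
carry_out --pt "0 0 -0.01 0 0 0" --pt "0 0 -0.035 0 0 0" --pt "0 0 -0.07 0 0 0" --pt "0 0 -0.11 0 0 0" --pt "0 0 -0.15 0 0 0" --pt "0 0 -0.18 0 0 0" --pt "0 0 -0.19 0 0 0" --pt "0 0 -0.19 0 0 0"

```text
clock: 52.05
tool_pos: [0.3901, 0.2487, 0.1988]
eef_rot: [0.777, 0.629, 0.002, 0.0]
contact_force: [0.7, 0.2, -2.9]
opening: 0.517
```

Run:
```python
from h import *
p=r.snapshot("wrist"); cv2.imwrite("pics/ad.png",p["img"]); s=st()
print(rows(cw(-.03,.066,.19),qyaw(182.9)))
```

```text
t 52.10 pos [0.3896 0.2482 0.1977] eul [1.399e+02 1.132e+02 1.000e-01] F [-0.3  0.5 -2.3] op 0.519 q [-0.21  0.63 -0.72  2.07  0.66  0.68 -1.59]
(array([-0.1711,  0.195 ,  0.0079]), array([ 6.0000e-02,  6.0000e-02, -1.0493e+02]))
```

View pics/ad.png

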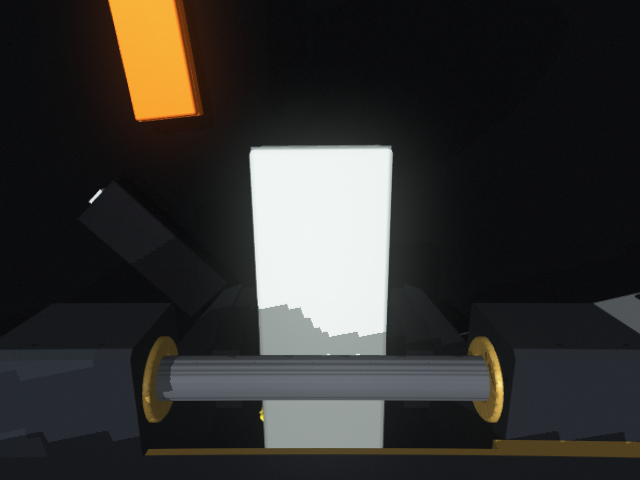

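Request:
carry_out --pt "-0.003 0.004 0 0 0 -8.5" --pt "-0.01 0.012 0 0 0 -17" --pt "-0.022 0.025 0 0 0 -25.5" --pt "-0.037 0.042 0 0 0 -34" --pt "-0.055 0.062 0 0 0 -42.5" --pt "-0.073 0.083 0 0 0 -51" --pt "-0.092 0.105 0 0 0 -59.5" --pt "-0.111 0.127 0 0 0 -68" --pt "-0.13 0.148 0 0 0 -76.5" --pt "-0.148 0.168 0 0 0 -85" --pt "-0.162 0.185 0 0 0 -93.5" --pt "-0.17 0.194 0.003 0 0 -102"

```text
clock: 53.3
tool_pos: [0.5443, 0.04, 0.1923]
eef_rot: [-0.002, 1.0, -0.0, -0.001]
contact_force: [-0.2, 0.1, -2.3]
opening: 0.517
```

Request:
carry_out --pt "0 0 0 0 0 -3" --pt "0 0 0 0 0 -3" --pt "0 0 0 0 0 -3" --pt "0 0 0 0 0 -3"

```text
clock: 53.7
tool_pos: [0.5436, 0.0427, 0.1946]
eef_rot: [-0.026, 1.0, 0.0, 0.0]
contact_force: [-0.4, 0.6, -1.4]
opening: 0.518
```

Run:
```python
from h import *
p=r.snapshot("wrist"); cv2.imwrite("pics/ae.png",p["img"]); s=st()
print(rows(cw(0,.066,.095),qyaw(182.9)))
p=r.snapshot("side"); cv2.imwrite("pics/ae_s.png",p["img"])
```

```text
t 53.75 pos [0.5437 0.0427 0.1949] eul [ -4.8 179.9   0. ] F [ 0.2  0.5 -1.9] op 0.516 q [ 0.47  0.92 -1.2   1.83  0.96  1.12  0.53]
(array([-0.0308, -0.0026,  0.0999]), array([0.02, 0.05, 0.14]))
```

View pics/ae.png

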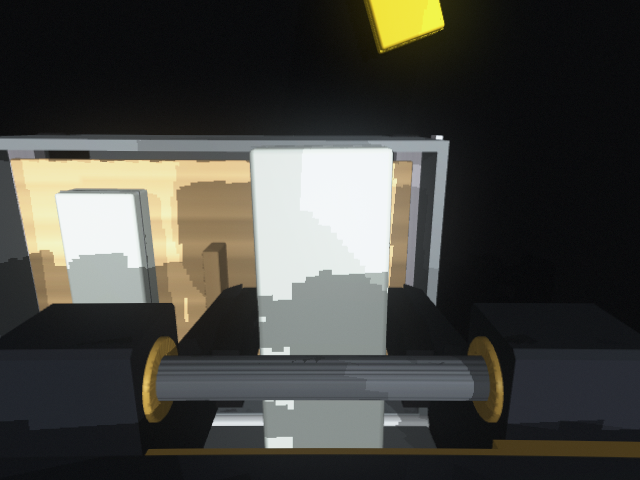

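View pics/ae_s.png

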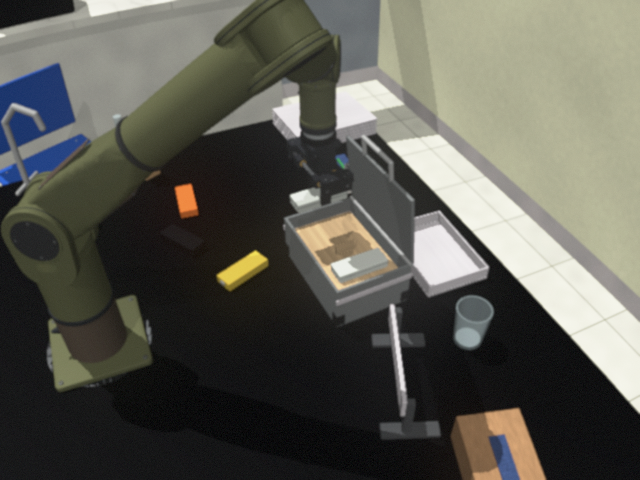

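Request:
carry_out --pt "-0.005 -0.001 0.005 0 0 0.1" --pt "-0.012 -0.002 0.015 0 0 0.1" --pt "-0.02 -0.004 0.03 0 0 0.1" --pt "-0.025 -0.004 0.05 0 0 0.1" --pt "-0.025 -0.004 0.067 0 0 0.1" --pt "-0.025 -0.004 0.082 0 0 0.1" --pt "-0.025 -0.004 0.094 0 0 0.1" --pt "-0.025 -0.004 0.1 0 0 0.1" --pt "-0.025 -0.004 0.103 0 0 0.1" --pt "-0.025 -0.004 0.103 0 0 0.1"

```text
clock: 54.8
tool_pos: [0.5694, 0.0397, 0.0924]
eef_rot: [-0.025, 1.0, 0.0, 0.001]
contact_force: [0.7, 0.8, -2.0]
opening: 0.516
```

Request:
carry_out --pt "0 0 0.002 0 0 0" --pt "0 0 0.003 0 0 0" --pt "0 0 0.003 0 0 0"

```text
clock: 55.1
tool_pos: [0.5695, 0.0396, 0.0896]
eef_rot: [-0.025, 1.0, 0.0, 0.001]
contact_force: [0.3, 0.1, -1.0]
opening: 0.518
```

Request:
carry_out --pt "0 0 0.001 0 0 0" --pt "0 0 0.002 0 0 0" --pt "0 0 0.003 0 0 0" --pt "0 0 0.003 0 0 0"

```text
clock: 55.5
tool_pos: [0.5693, 0.0396, 0.0862]
eef_rot: [-0.025, 1.0, 0.0, 0.001]
contact_force: [0.6, -0.5, -1.5]
opening: 0.516
```

Request:
carry_out --pt "0 0 0.001 0 0 0" --pt "0 0 0.001 0 0 0" --pt "0 0 0.001 0 0 0"

```text
clock: 55.8
tool_pos: [0.5695, 0.0397, 0.0859]
eef_rot: [-0.025, 1.0, 0.0, 0.001]
contact_force: [-0.9, -1.3, 4.8]
opening: 0.517
```

Request:
carry_out --pt "0 0 0 0 0 0" --pt "0 0 0 0 0 0" --pt "0 0 0 0 0 0" --pt "0 0 0 0 0 0" --fingers 85

```text
clock: 56.2
tool_pos: [0.5694, 0.0398, 0.0853]
eef_rot: [-0.025, 1.0, 0.0, 0.001]
contact_force: [-0.5, -0.5, 0.6]
opening: 0.67
```

Request:
carry_out --pt "0 0 -0.01 0 0 0" --pt "0 0 -0.03 0 0 0" --pt "0 0 -0.06 0 0 0" --pt "0 0 -0.1 0 0 0" --pt "0.01 -0.01 -0.14 0 0 0" --pt "0.02 -0.03 -0.18 0 0 0" --pt "0.03 -0.05 -0.2 0 0 0" --pt "0.03 -0.06 -0.2 0 0 0" --pt "0.03 -0.06 -0.2 0 0 0"

```text
clock: 57.1
tool_pos: [0.5423, -0.0238, 0.2853]
eef_rot: [-0.024, 1.0, -0.0, 0.001]
contact_force: [1.0, -0.1, -0.8]
opening: 0.669
```

Run:
```python
from h import *
p=r.snapshot("wrist"); cv2.imwrite("pics/af.png",p["img"]); s=st()
for n in("scene","side"):
  p=r.snapshot(n); cv2.imwrite(f"pics/af_{n}.png",p["img"])
  for o in r.spot_point(p,"knee_pad"): print(np.round(o["xyz"],4),o["p"])
```

```text
t 57.15 pos [ 0.542  -0.0226  0.2847] eul [-4.500e+00  1.799e+02  1.000e-01] F [ 0.2 -0.  -0.2] op 0.667 q [ 0.63  0.81 -1.3   1.73  0.82  1.26  0.75]
[0.6423 0.1592 0.147 ] 0.53
[ 0.5827 -0.0917  0.0788] 0.65
[0.6459 0.1632 0.1456] 0.58
```

View pics/af.png

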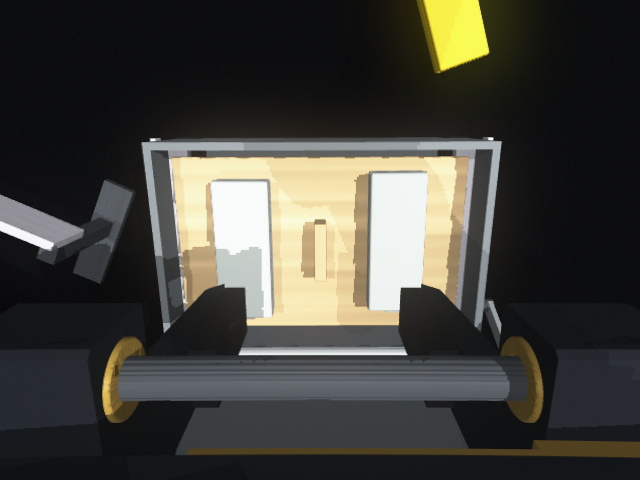

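View pics/af_scene.png

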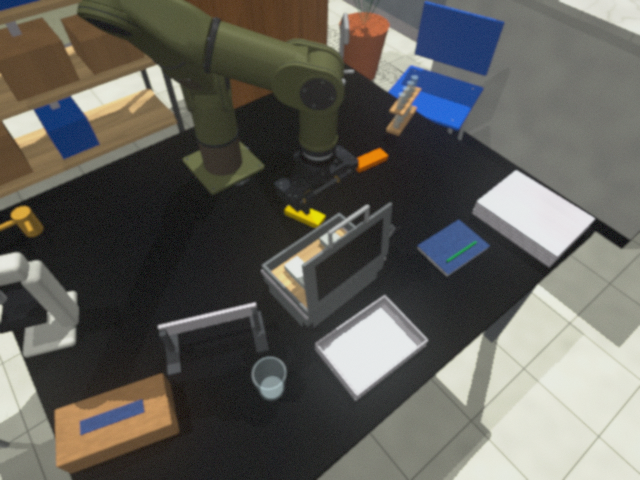

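Request:
carry_out --pt "0.002 0.005 -0.01 0 0 8.3" --pt "0.005 0.015 -0.02 0 0 16.6" --pt "0.01 0.03 -0.03 0 0 24.9" --pt "0.015 0.045 -0.04 0 0 33.2" --pt "0.02 0.06 -0.05 0 0 41.5" --pt "0.025 0.075 -0.06 0 0 49.8" --pt "0.03 0.09 -0.07 0 0 58.1" --pt "0.035 0.105 -0.08 0 0 66.4" --pt "0.04 0.12 -0.085 0 0 74.7" --pt "0.04 0.135 -0.085 0 0 83" --pt "0.04 0.15 -0.085 0 0 90" --pt "0.04 0.16 -0.085 0 0 90" --fingers 255 --grip_force 40

```text
clock: 58.55
tool_pos: [0.4934, 0.1378, 0.3703]
eef_rot: [0.688, 0.726, 0.001, 0.0]
contact_force: [-0.4, 0.4, 1.0]
opening: 0.002
```

Request:
carry_out --pt "0 0 0 0 0 0" --pt "0 0 0 0 0 0" --pt "0 0 0 0 0 0"

```text
clock: 58.85
tool_pos: [0.4941, 0.1349, 0.37]
eef_rot: [0.689, 0.725, 0.0, 0.0]
contact_force: [0.2, 0.2, 0.2]
opening: 0.001
```

Run:
```python
from h import *
s=st()
for n in("wrist","scene","side"):
  p=r.snapshot(n); cv2.imwrite(f"pics/ag_{n}.png",p["img"])
  for o in r.spot_point(p,"knee_pad"): print(n,np.round(o["xyz"],4),o["p"])
print(cw(.075,.181,.144),rows([.69,.174,.30],qyaw(92.9)))
```

```text
t 58.85 pos [0.4941 0.1349 0.37  ] eul [1.240e+02 1.305e+02 1.000e-01] F [0.2 0.2 0.2] op 0.001 q [ 0.22  0.51 -0.93  1.68  0.44  1.17 -0.77]
wrist [0.6437 0.1601 0.1468] 0.69
scene [ 0.5753 -0.0236 -0.0015] 0.61
scene [0.6427 0.157  0.1442] 0.51
side [0.646  0.1606 0.1432] 0.59
[0.64374663 0.16036267 0.144     ] (array([0.0287, 0.1975, 0.0706]), array([ 0.08, -0.04, -0.01]))
```

View pics/ag_scene.png

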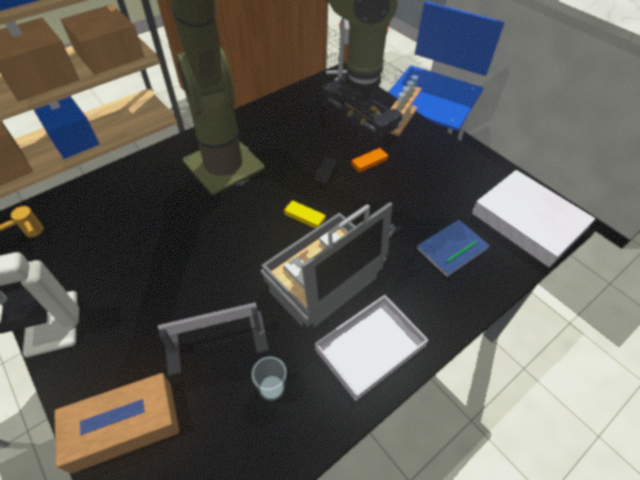

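View pics/ag_wrist.png

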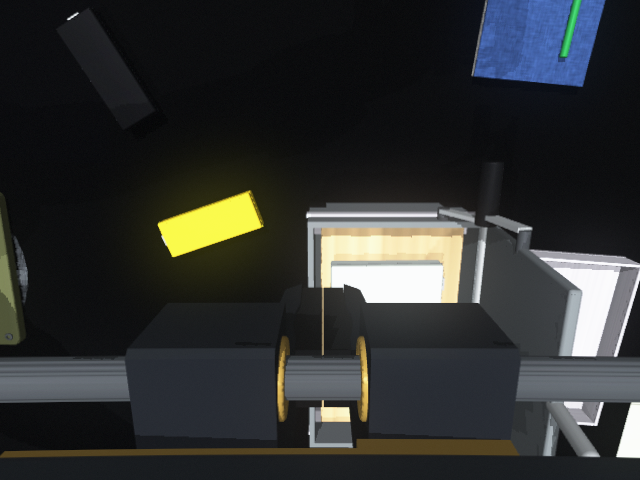

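Request:
carry_out --pt "0.01 0.01 0 0 0 0" --pt "0.025 0.03 0 0 0 0" --pt "0.029 0.06 0 0 0 0" --pt "0.029 0.09 0 0 0 0" --pt "0.029 0.12 0 0 0 0" --pt "0.029 0.15 0 0 0 0" --pt "0.029 0.175 0 0 0 0" --pt "0.029 0.192 0.01 0 0 0" --pt "0.029 0.198 0.03 0 0 0" --pt "0.029 0.198 0.06 0 0 0" --pt "0.029 0.198 0.08 0 0 0" --pt "0.029 0.198 0.08 0 0 0"

```text
clock: 60.35
tool_pos: [0.6891, 0.1734, 0.287]
eef_rot: [0.689, 0.725, -0.002, -0.001]
contact_force: [-0.7, -1.1, 0.0]
opening: 0.005
```

Run:
```python
from h import *
s=st()
for n in("wrist","scene","side"):
  p=r.snapshot(n); cv2.imwrite(f"pics/ah_{n}.png",p["img"])
  for o in r.spot_point(p,"knee_pad"): print(n,np.round(o["xyz"],4),o["p"])
print(rows([.688,.174,.125],qyaw(92.9)))
```

```text
t 60.35 pos [0.6891 0.1734 0.287 ] eul [-123.9 -130.4    0.4] F [-0.7 -1.1  0. ] op 0.005 q [ 0.03  0.87 -0.81  1.18  0.6   1.33 -0.68]
wrist [0.6442 0.1594 0.1453] 0.87
scene [0.6413 0.1591 0.1465] 0.41
scene [ 7.362e-01 -3.092e-01  5.000e-04] 0.2
side [0.6434 0.1601 0.146 ] 0.55
(array([-0.0014, -0.0037,  0.1674]), array([ 0.22, -0.1 , -0.01]))
```

View pics/ah_scene.png

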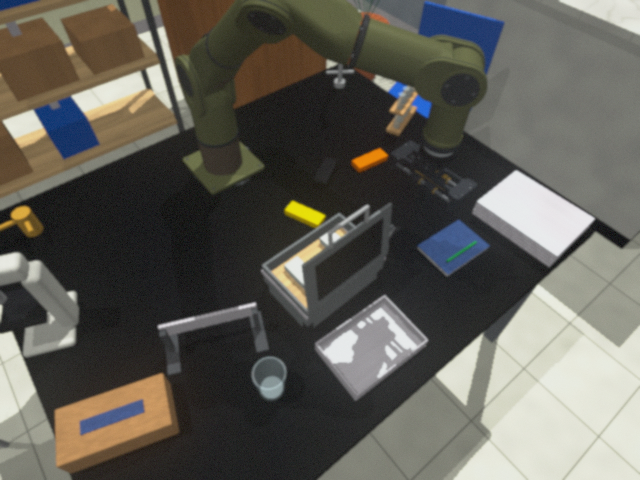

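View pics/ah_wrist.png

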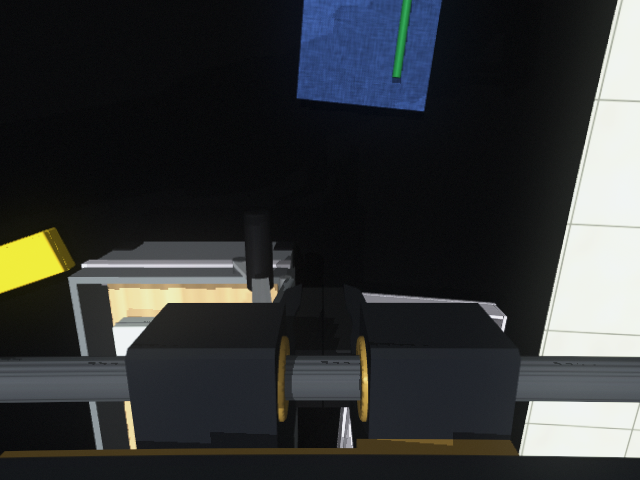

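View pics/ah_side.png

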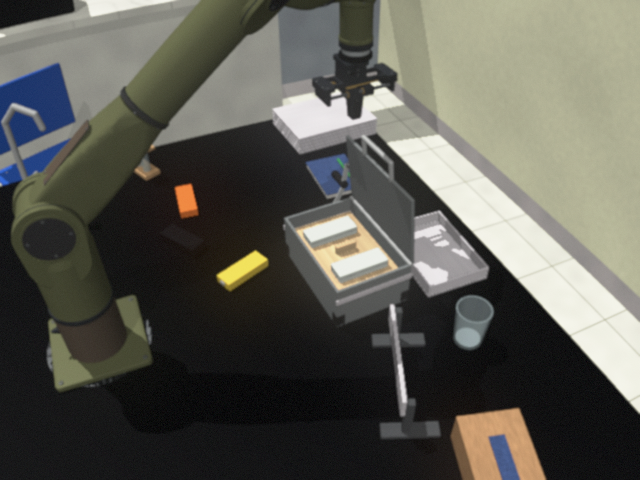

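Request:
carry_out --pt "0.001 0 0.015 0 0 0" --pt "0.001 0 0.04 0 0 0" --pt "0.001 0 0.07 0 0 0" --pt "0.001 0 0.1 0 0 0" --pt "0.001 0 0.125 0 0 0" --pt "0.001 0 0.145 0 0 0" --pt "0.001 0 0.157 0 0 0" --pt "0.001 0 0.162 0 0 0" --pt "0.001 0 0.162 0 0 0"

```text
clock: 61.55
tool_pos: [0.6905, 0.176, 0.1283]
eef_rot: [0.689, 0.725, 0.001, 0.0]
contact_force: [0.4, 0.4, 1.0]
opening: 0.006
```

Request:
carry_out --pt "0 -0.004 0 0 0 0" --pt "0 -0.008 0 0 0 0" --pt "0 -0.012 0 0 0 0" --pt "0 -0.015 0 0 0 0"

```text
clock: 61.95
tool_pos: [0.6753, 0.1753, 0.1293]
eef_rot: [0.689, 0.725, 0.001, 0.0]
contact_force: [0.5, -0.6, 0.5]
opening: 0.007
```

Run:
```python
from h import *
s=st()
for n in("side",):
  p=r.snapshot(n); cv2.imwrite(f"pics/ai_{n}.png",p["img"][80:320,200:520].repeat(2,0).repeat(2,1))
  for o in r.spot_point(p,"knee_pad"): print(n,np.round(o["xyz"],4),o["p"])
```

```text
t 61.95 pos [0.6753 0.1753 0.1293] eul [124.  130.5   0.2] F [ 0.5 -0.6  0.5] op 0.007 q [ 0.02  1.   -0.74  1.4   0.73  1.02 -0.82]
side [0.6434 0.1609 0.1437] 0.73
side [ 0.7366 -0.3106 -0.0042] 0.34
```

View pics/ai_side.png

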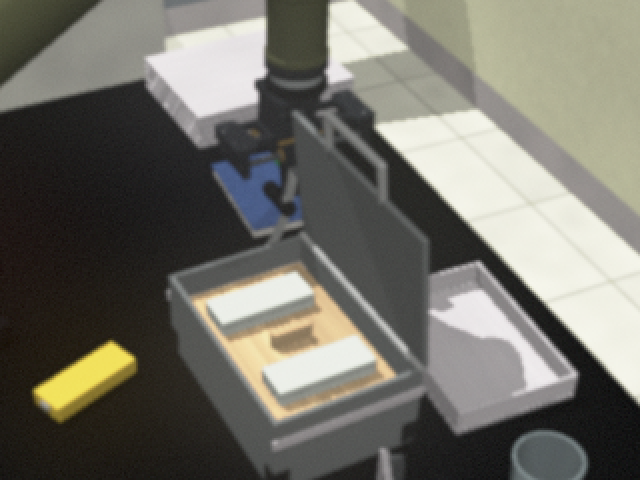

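Request:
carry_out --pt "0 -0.005 0 0 0 0" --pt "0 -0.01 0 0 0 0" --pt "0 -0.015 -0.001 0 0 0" --pt "0 -0.02 -0.002 0 0 0" --pt "0 -0.026 -0.003 0 0 0"

```text
clock: 62.55
tool_pos: [0.6493, 0.1738, 0.1317]
eef_rot: [0.689, 0.725, 0.001, 0.0]
contact_force: [2.2, -0.8, -1.1]
opening: 0.0
```

Run:
```python
from h import *
s=st()
for n in("side",):
  p=r.snapshot(n)
  for l in("knee_pad","lid_bar"):
    for o in r.spot_point(p,l): print(n,l,np.round(o["xyz"],4),o["p"])
```

```text
t 62.55 pos [0.6493 0.1738 0.1317] eul [124.  130.4   0.2] F [ 2.2 -0.8 -1.1] op 0.000 q [ 0.03  0.97 -0.74  1.48  0.74  0.98 -0.86]
side knee_pad [0.628  0.1619 0.1516] 0.52
side lid_bar [ 0.6457 -0.0184  0.3275] 0.65
```

Request:
carry_out --pt "0 -0.006 0 0 0 0" --pt "0 -0.012 0 0 0 0" --pt "0 -0.018 0 0 0 0" --pt "0 -0.024 0 0 0 0" --pt "0 -0.03 0 0 0 0" --pt "0 -0.036 0.001 0 0 0" --pt "0 -0.04 0.002 0 0 0"

```text
clock: 63.4
tool_pos: [0.6088, 0.1717, 0.1295]
eef_rot: [0.689, 0.725, 0.0, 0.0]
contact_force: [2.2, 0.5, -1.6]
opening: 0.003
```

Run:
```python
from h import *
s=st()
for n in("side",):
  p=r.snapshot(n); cv2.imwrite(f"pics/aj_{n}.png",p["img"][80:320,200:520].repeat(2,0).repeat(2,1))
  for l in("knee_pad","lid_bar"):
    for o in r.spot_point(p,l): print(n,l,np.round(o["xyz"],4),o["p"])
```

```text
t 63.40 pos [0.6088 0.1717 0.1295] eul [1.240e+02 1.305e+02 1.000e-01] F [ 2.2  0.5 -1.6] op 0.003 q [ 0.03  0.93 -0.73  1.62  0.75  0.9  -0.94]
side knee_pad [0.5867 0.1608 0.1379] 0.53
side lid_bar [ 0.5524 -0.0252  0.2975] 0.97
```

View pics/aj_side.png

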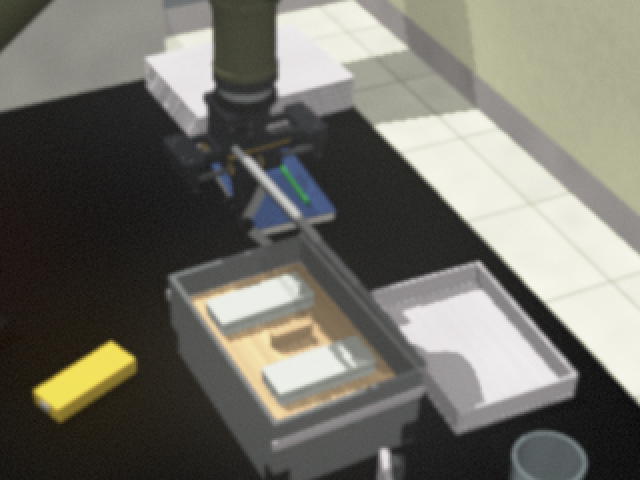

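Request:
carry_out --pt "0.004 0 -0.015 0 0 0" --pt "0.012 0 -0.045 0 0 0" --pt "0.03 0 -0.08 0 0 0" --pt "0.05 0 -0.12 0 0 0" --pt "0.07 0 -0.16 0 0 0" --pt "0.08 0 -0.18 0 0 0" --pt "0.08 0 -0.18 0 0 0" --pt "0.08 0 -0.18 0 0 0" --pt "0.08 0 -0.18 0 0 0" --pt "0.08 0 -0.18 0 0 0" --pt "0.08 0 -0.18 0 0 0" --pt "0.08 0 -0.18 0 0 0"

```text
clock: 64.75
tool_pos: [0.6053, 0.2511, 0.3089]
eef_rot: [0.689, 0.725, 0.0, 0.0]
contact_force: [0.3, -0.1, -0.7]
opening: 0.001
```

Request:
carry_out --pt "0 0 0 0 0 0" --pt "0 0 0 0 0 0" --pt "0 0 0 0 0 0" --pt "0 0 0 0 0 0" --pt "0 0 0 0 0 0" --pt "0 0 0 0 0 0" --pt "0 0 0 0 0 0" --pt "0 0 0 0 0 0" --pt "0 0 0 0 0 0" --pt "0 0 0 0 0 0" --pt "0 0 0 0 0 0" --pt "0 0 0 0 0 0"

```text
clock: 65.95
tool_pos: [0.6054, 0.2516, 0.3096]
eef_rot: [0.689, 0.725, 0.001, 0.0]
contact_force: [-0.5, 1.2, -0.2]
opening: 0.004
```

Request:
carry_out --pt "0 0 0 0 0 0" --pt "0 0 0 0 0 0" --pt "0 0 0 0 0 0" --pt "0 0 0 0 0 0" --pt "0 0 0 0 0 0" --pt "0 0 0 0 0 0" --pt "0 0 0 0 0 0" --pt "0 0 0 0 0 0" --pt "0 0 0 0 0 0" --pt "0 0 0 0 0 0" --pt "0 0 0 0 0 0" --pt "0 0 0 0 0 0"

```text
clock: 67.15
tool_pos: [0.6054, 0.2516, 0.3096]
eef_rot: [0.689, 0.725, 0.001, 0.0]
contact_force: [-1.2, -0.0, 0.1]
opening: 0.005
```

Run:
```python
from h import *
s=st()
for n in("side","scene"):
  p=r.snapshot(n); cv2.imwrite(f"pics/ak_{n}.png",p["img"])
  for l in("lid_bar","knee_pad","pan","beaker","notebook"):
    for o in r.spot_point(p,l)[:2]: print(n,l,np.round(o["xyz"],4),o["p"])
```

```text
t 67.15 pos [0.6054 0.2516 0.3096] eul [1.240e+02 1.304e+02 1.000e-01] F [-1.2 -0.   0.1] op 0.005 q [-0.06  0.77 -0.83  1.35  0.57  1.26 -0.87]
side pan [ 0.8048 -0.0504  0.0011] 0.77
side beaker [ 0.7369 -0.309  -0.0013] 0.67
side notebook [0.7273 0.3489 0.0035] 0.81
scene lid_bar [ 0.4506 -0.0275  0.1113] 0.68
scene lid_bar [ 0.5385 -0.3449  0.0023] 0.22
scene knee_pad [0.5783 0.1539 0.06  ] 0.48
scene knee_pad [ 0.5728 -0.0238  0.0012] 0.22
scene pan [ 0.8069 -0.0553  0.0046] 0.77
scene beaker [ 0.7384 -0.3098  0.0014] 0.65
scene notebook [ 0.7225  0.3475 -0.002 ] 0.86
```

View pics/ak_side.png

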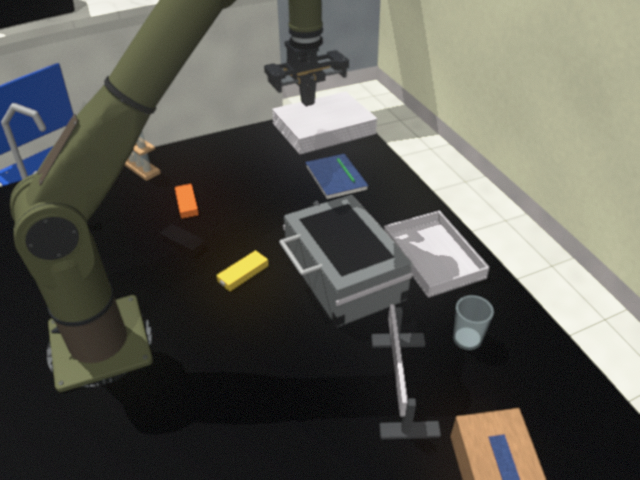

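View pics/ak_scene.png

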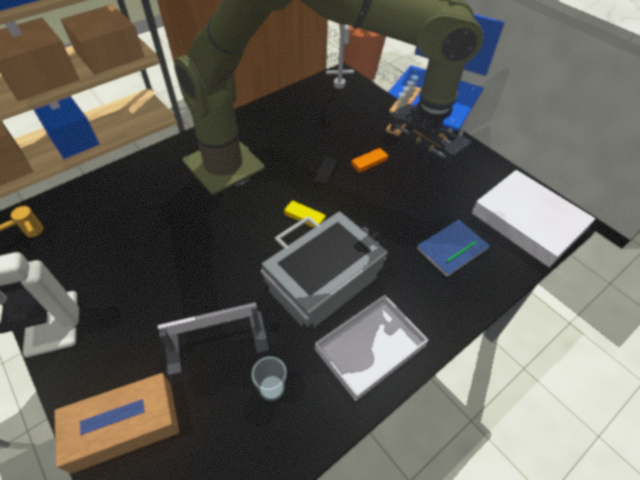

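Run:
```python
from h import *
p=r.snapshot("side"); 
for o in r.spot_point(p,"lid_bar")+r.spot_point(p,"hinge_line"): print(np.round(o["xyz"],4),o["p"])
a=cv2.imread("pics/a_side.png").astype(int); b=p["img"].astype(int)
d=np.abs(a-b).max(2)[225:330,278:415]; print("changed px in case region",(d>40).sum(),d.size)
st(); print(r.finish_job())
```

```text
[ 0.4468 -0.0291  0.1124] 0.56
[ 0.6665 -0.0173  0.1064] 0.98
changed px in case region 1038 14385
t 67.90 pos [0.6054 0.2516 0.3096] eul [1.240e+02 1.304e+02 1.000e-01] F [ 0.9  0.2 -0. ] op 0.003 q [-0.06  0.77 -0.83  1.35  0.57  1.26 -0.87]
the job is handed in; nothing more can be done
None
```

The job is done and handed in at 67.9 s, in the order asked:
- I raised the lid by its bar until the stay locked.
- I moved both pots (only two were hanging) from the rail to the case floor, upright.
- I laid the divider on the battens with its tab up. It had been knocked a few centimetres aside, so I measured its position again before lifting it.
- I laid both white slide cases flat, one on each side of the tab.
- I pulled the knee forward to break the stay, and the lid sank shut.

**Last checks:**
- The lid bar reads 111–112 mm high, the same as at the start, so the lid is shut.
- The notebook, pan and beaker stand in their places in the final pictures. The pan reads where it did at the start. I took no starting reading for the beaker or notebook.
- The gripper is clear of everything.

**What didn't agree:**
- In a before/after comparison of the side picture, about 7% of the pixels over the case had changed. I put this down to shadows and the rail's pots being gone, but I did not trace it.
- The inside of the case was last seen just before the lid came down, with the divider and both slide cases lying flat. The pots were last seen upright as the divider came in over them. Neither can be seen with the lid shut.

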